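# Fetch the whetstone from behind the jar and clamp it in its holder

### The job

I want to sharpen a knife: the whetstone lies at the back of the rack's lower deck, under the upper shelf, behind either the spice jar or the tea cup. Set the one that stands in front of it aside on the worktop, bring the whetstone out without dropping it and clamp it in the whetstone holder, lying flat on the rails between the two stops, then put the jar or cup back upright on the spot of the rack where it stood. Leave everything else where it is.

Things in the scene. Friction and masses are not known exactly. Their poses are not given: they have to be found in the camera images.
- rack: wooden two-tier rack, fixed. Origin: centre of its underside; x to its back (away from the robot), y left, z up. Lower deck x -110 to 110 mm, y +-165, top z 12. Lip 9 mm thick on front and sides, top z 20, inner front face x -101. Two columns, y about +75 and -75 mm: a front item at x about -53 (open above), a back item at x about 45, under the upper shelf. Things on it reach z 0.33 m.
- shelf_edge (a point): middle of the lower front edge of the rack's upper shelf (rack x -10 mm, z 155 mm; axes as the rack's). The shelf runs from here back to the back board (its face at rack x 100 mm), over the full width; cheeks 12 mm thick carry it at rack y +-159 mm, from rack x 30 mm back. The worktop in front of the rack is free, from x = 0.30 m.
- whetstone: grey whetstone on a dark rubber foot, 0.5 to 0.8 kg. Foot 100 x 62 x 12 mm; on it, centred, the stone, 84 x 50 mm, z 12 to 38. Origin: centre of the underside; x along its length, z up. At the back of one column, lengthwise to the rack's depth, front end about below the shelf edge: only that end can be reached, tool tilted; it slides forward on the deck once the place in front is clear.
- spice_jar: small clear jar with a dark lid, 48 mm across, 70 mm high, 0.12 kg. Origin: centre of its underside; z up. Stands in front in one column.
- tea_cup: straight tea cup with a pattern, no handle, 65 mm across, 78 mm high, 0.17 kg. Origin: centre of its underside; z up. Stands in front in the other column.
- black_tumbler: small black tumbler, 60 mm across, 58 mm high; stands at the back of the column that does not hold the whetstone. Origin: centre of its underside.
- stone_holder: black whetstone holder, fixed. Origin: on the worktop below the middle of the seat; z up. Two steel rails along x (tops at z 22 mm, 42 mm wide together; fingers pass beside them between the end blocks), a fixed stop at -x, its face at x -50 mm, a spring-loaded one at +x. Stops 56, end blocks 66 mm wide. Both faces are upright for 8 mm above the rails, then lean outward 30 degrees up to 24 mm.
- holder_seat (a point): middle of the seat on the rail tops (22 mm above the worktop), axes as the holder's: where the whetstone's origin lies when clamped, its length along x, either way round.
- sprung_stop (a joint): travel (m) of the spring-loaded stop, outward +x: 0 at rest (face 45 mm from the seat's middle, so the gap is 5 mm shorter than the whetstone's foot), limit 0.014, 0.005 with the stone clamped. Spring 3 N at rest plus 400 N/m. The stone pressed straight down between the leaning faces (10 to 25 N) wedges the stop back until the foot lies flat on the rails.
- fish_tin: flat round food tin, 86 mm across, 40 mm high, standing on the worktop; a bystander. Origin: centre of its underside.

How it is judged:
On the way, in this order (a step that is already met when the one before it is completed fails the run):
1. the spice jar or the tea cup stands aside, upright and released on the worktop (((distance of spice_jar from where it was at the start of the episode above 0.08 m and height (world z) of spice_jar below 0.006 m and angle between spice_jar's own z axis and vertical below 0.1 rad and contact force between the fingers and spice_jar below 0.1 N) or (distance of tea_cup from where it was at the start of the episode above 0.08 m and height (world z) of tea_cup below 0.006 m and angle between tea_cup's own z axis and vertical below 0.1 rad and contact force between the fingers and tea_cup below 0.1 N))), for 0.1 s.
2. the whetstone lies flat on the rails, clamped between the stops (z of whetstone in the frame of holder_seat between -0.003 and 0.003 m and horizontal distance between whetstone and holder_seat below 0.012 m and angle between the x axis of whetstone and the x axis of stone_holder, either way round below 0.12 rad and angle between whetstone's own z axis and vertical below 0.05 rad and value of joint sprung_stop above 0.003 m), for 0.2 s.
At the end, for the whole second after the job is handed in: The whetstone lies flat on the rails (3 mm, 3 degrees), its middle within 12 mm of the seat and lengthwise within 7 degrees, the sprung stop held back 3 mm or more; spice jar, tea cup and black tumbler stand upright within 25 mm of where they stood at the start (all of step 2 and distance of each of spice_jar, tea_cup, black_tumbler from where it was at the start of the episode below 0.025 m and angle between each of spice_jar, tea_cup, black_tumbler's own z axis and vertical below 0.06 rad and linear speed of each of spice_jar, tea_cup below 0.02 m/s); the robot touches nothing.
It fails at once if the whetstone is dropped or flung (faster than 1 m/s) (linear speed of whetstone above 1 m/s).
It fails at once if the spice jar or the tea cup is tipped over (more than 45 degrees) (angle between any of spice_jar, tea_cup's own z axis and vertical above 0.79 rad).
It fails at once if the tumbler or the fish tin is moved by more than 30 mm (distance of any of black_tumbler, fish_tin from where it was at the start of the episode above 0.03 m).
It also fails if it takes over 72 s, if anything falls off the work surface, if the arm or the gripper's body presses on something with over 40 N, if the wrist force passes 120 N, or if a joint passes its speed limit or range.

### The arm

A 6-joint arm with a two-finger parallel gripper is mounted at the origin on a cart in front of the work surface, level with it; the furniture and walls round the work are solid. World frame = base frame: x ahead of the robot, y to its left, z up, the work surface at z = 0. Lengths are in m, angles in rad, forces in N, time in s.
With the tool pointing down it reaches from about 0.3 to 0.875 m from the base axis. Payload 6.4 kg.
Tool frame: the origin (TCP) lies at the very end of the fingers, on their centre line; the grasp point (between the pads) lies ctrl.pinch_z behind it (ctrl.pinch_z is the distance from the TCP to the grasp point, in m); y points along the fingers, z is the direction in which the jaws open and shut, and the axes are right-handed (so a half turn about y gives the same grasp; the last joint's range is limited). The gripper opens to 85 mm and grips with 20 to 120 N. Pads are 22 mm wide; open, the fingers measure 114 mm over their backs; the gripper's body (76 mm by 85 mm) begins 54 mm behind the grasp point. The pads swing forward as they close: fully open they stand 13 mm farther back than shut.
Start: joints at [-1.546, 0.181, 1.607, -0, 1.354, -0.206], TCP at [0.132, -0.56, 0.231] pointing down, gripper open.
Joint ranges: [-2.99, 2.99], [-0.89, 2.07], [0.3, 2.58], [-1.14, 4.28], [0, 2.63], [-3.12, 3.12]. Speed limits (rad/s): [2.57, 2.57, 3.01, 3.14, 3.14, 3.14].

### API

Orientations are given as a unit quaternion [w, x, y, z].
In Python, from bench import ctrl gives the robot as it stands.
- The arm moves only by the shell command python3 -m pendant 'ROWS'. ROWS is JSON, one flat list of numbers, 7 for each row, row after row: the shift along the world's x, y, z in m, then the turn, a rotation vector about the world's x, y, z in degrees, then the finger opening in m, from 0 to 0.0854. In form: [tx, ty, tz, rx, ry, rz, hand, tx, ty, tz, rx, ry, rz, hand, ...]. A call has 1 to 12 rows; each row shifts and turns the commanded pose from where the row before left it; what a row does not reach is not made up. A row lasts 1/8 s, in which the tool goes at most 62.5 mm and 10.7 degrees, less where a joint would pass 70% of its speed; a pose out of reach is approached as far as the arm can. A call with a gripper value outside its range is refused whole. The fingers move at their own pace and stop on an object; the grip force is fixed at half the most. Time passes only in rows, so rows that do not move let the fingers close. It gives the time, the measured TCP pose, the force and the opening at its end, in the units of the state.
- ctrl.get_obs(): the state, without advancing time (a new reading comes with each control period).
- ctrl.camera(name): name is "scene" or "top" or "wrist"; returns the picture (480x640x3 uint8, red, green, blue); there is no depth.
- ctrl.camera_info(name): a dict with "fx", "fy", "cx", "cy" (pixels), "k1" (the pictures are not rectified: a ray, as slopes to the right and down, at radius r is drawn at 1 + k1 r^2 times it, then the intrinsics apply), "origin" and "rotation" of the camera in the world; the wrist camera has in their place "tool_from_camera" (4x4, takes a point from camera to tool coordinates, whose origin is the TCP and whose axes are the tool frame's). Camera axes: x right, y down, z forward; pixel columns grow to the right and rows downward; lengths in m; the calibration is good to about 2 mm. A picture is of the moment at which its call begins: read the wrist's pose just before it. camera_info takes no time and is no camera call.
- ctrl.hand_in(): hands the job in, once; it reports no verdict.
Trained networks look in the newest picture that a camera, given by its name, has taken for a name from the list of things; names that differ only in an ending like _2 or _b are one class to them, and where a whole thing is asked for, a point or a joint stands for the part that bears it (a point fixed in the world has none). Each returns a list of dicts, best first, with "score" (0 to 1); they miss things now and then, are a little off and sometimes report something else, mostly with a low value. They report only what shows in the picture. A call takes as long as a camera call.
- ctrl.silhouettes(target, camera): "mask" (480x640 bool, what is visible of it) and "bbox" ([left, top, right, bottom] in pixels, round what is visible of it).
The state is a dict: "time_s": time; "q": joint angles; "dq": joint speeds; "joint_efforts": joint torques, N m; "eef_pos": TCP position; "eef_rot": TCP orientation; "wrist_force": force on the tool from outside, world axes, zero at the start; "torque": the same for the moment, N m; "opening": opening from 0.0 (shut) to 1.0 (fully open).
Only numpy, scipy, OpenCV 4.12 (cv2) and the standard library are available. Lean on these libraries where they do the work, as an engineer would, in place of code of your own. Each camera call takes 0.05 s, during which the arm holds its last target.

## Working session

There is one attempt and no reset: what is moved stays moved. The work goes in short steps, Python scripts to look and compute and a shell command to move; the robot and the scene stay as the last step left them, time stands still between calls to the robot, and variables do not carry over. Pictures are saved under pics/ and viewed, and the job is handed in when it is done.

```bash
ls; mkdir -p pics; python3 - <<'E'
from bench import ctrl
import cv2,numpy as np
print(ctrl.pinch_z); o=ctrl.get_obs(); print(o)
for n in ["scene","top"]:
    im=ctrl.camera(n); cv2.imwrite(f"pics/{n}0.png",im[:,:,::-1]); print(n,ctrl.camera_info(n))
print(ctrl.camera_info("wrist"))
for t in ["rack","whetstone","spice_jar","tea_cup","black_tumbler","stone_holder","fish_tin"]:
  for n in ["scene","top"]:
    print(t,n,[(round(d["score"],2),d["bbox"]) for d in ctrl.silhouettes(t,n)[:3]])
print(ctrl.get_obs()["time_s"])
E
```

```text
pics
0.0187
{'time_s': 0.0, 'q': array([-1.54631957e+00,  1.81520057e-01,  1.60801923e+00,  4.58397043e-05,
        1.35382816e+00, -2.06287665e-01]), 'dq': array([-0.00069703, -0.00079806, -0.00062704,  0.00049501,  0.00044214,
       -0.00018083]), 'joint_efforts': array([-1.21544444e-04, -4.44868469e+01, -3.51339984e+01, -3.87737728e-04,
        8.88673385e-03,  3.30698686e-05]), 'eef_pos': array([ 0.13153909, -0.55917443,  0.23039054]), 'eef_rot': array([ 0.08147584, -0.0813304 ,  0.70302871, -0.70178179]), 'wrist_force': array([-0.04674619,  0.11050647, -0.48874046]), 'torque': array([-0.01079103,  0.02888127, -0.01285298]), 'opening': 1.0025575604071173}
scene {'fx': 542.4999521794801, 'fy': 542.4999521794801, 'cx': 321.3608751888888, 'cy': 227.78334571620243, 'k1': -0.1448933659151871, 'origin': array([ 0.2714539, -0.828489 ,  0.666708 ]), 'rotation': array([-0.42779699,  0.87261383, -0.21375872,  0.09920709])}
top {'fx': 494.2208028074277, 'fy': 494.2208028074277, 'cx': 324.8130821838887, 'cy': 244.8230403271412, 'k1': -0.062405649632376665, 'origin': array([ 0.36085262, -0.1
[... 723 characters left out ...]
(0.61, [214.3, 240.6, 251.2, 268.6])]
spice_jar scene [(0.8, [266.9, 195.0, 292.7, 236.3])]
spice_jar top [(0.92, [217.1, 273.2, 245.0, 302.3])]
tea_cup scene [(0.84, [288.7, 232.1, 327.2, 289.5]), (0.36, [262.1, 345.0, 406.4, 428.9])]
tea_cup top [(0.59, [294.7, 249.3, 328.6, 292.2])]
black_tumbler scene [(0.63, [344.3, 233.2, 373.9, 273.9])]
black_tumbler top [(0.48, [301.5, 232.8, 315.9, 238.2])]
stone_holder scene [(0.95, [262.4, 347.3, 405.1, 427.2]), (0.72, [241.9, 81.6, 429.3, 324.8])]
stone_holder top [(0.62, [406.4, 225.2, 463.3, 333.2])]
fish_tin scene [(0.83, [393.9, 310.9, 453.2, 368.3]), (0.47, [243.8, 86.0, 427.2, 326.0])]
fish_tin top [(0.83, [380.1, 180.0, 427.0, 228.2])]
0.8
```

View pics/scene0.png

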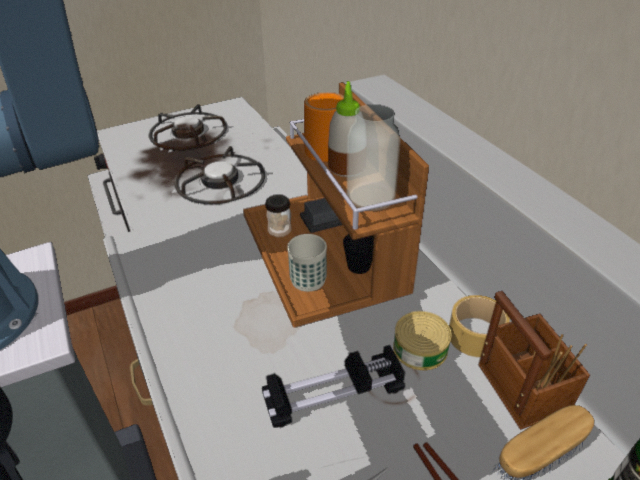

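View pics/top0.png

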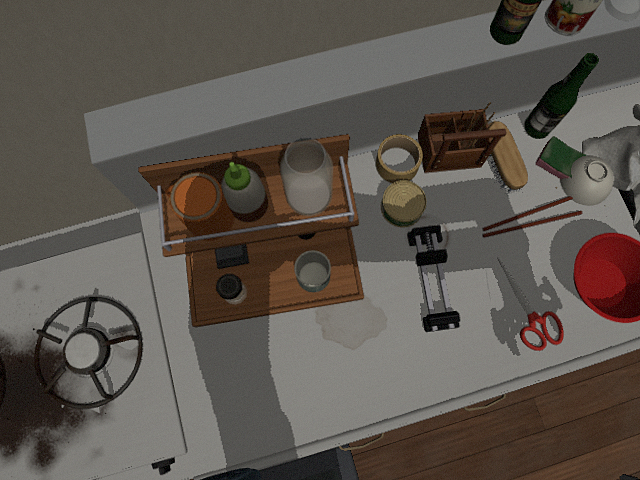

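The whetstone (dark block at top-camera pixel ~(232,254)) is in the left column behind the spice jar (230,288). The tumbler is behind the cup. The holder is at about (435,280), with its spring end away from the robot, and the fish tin is at (403,202). Next I'll zoom in to pick corners.

```bash
cat > h.py <<'E'
import numpy as np,cv2
from scipy.spatial.transform import Rotation as R
from scipy.optimize import least_squares
from bench import ctrl
def rot(q): return R.from_quat([q[1],q[2],q[3],q[0]])
def cam(n,obs=None):
    i=ctrl.camera_info(n)
    if n=="wrist":
        T=i["tool_from_camera"]; Rt=rot(obs["eef_rot"]).as_matrix()
        return i,obs["eef_pos"]+Rt@T[:3,3],Rt@T[:3,:3]
    return i,np.array(i["origin"]),rot(i["rotation"]).as_matrix()
def proj(c,P):
    i,o,M=c; p=(np.atleast_2d(P)-o)@M; s=p[:,:2]/p[:,2:]
    s=s*(1+i["k1"]*(s**2).sum(1))[:,None]
    return s*[i["fx"],i["fy"]]+[i["cx"],i["cy"]]
def ray(c,uv):
    i,o,M=c; d=(np.atleast_2d(uv)-[i["cx"],i["cy"]])/[i["fx"],i["fy"]]; s=d.copy()
    for _ in range(20): s=d/(1+i["k1"]*(s**2).sum(1))[:,None]
    v=np.c_[s,np.ones(len(s))]@M.T
    return o,v/np.linalg.norm(v,axis=1)[:,None]
def atz(c,uv,z):
    o,v=ray(c,uv); return o+v*((z-o[2])/v[:,2])[:,None]
def frame(P,x,y,yaw,z=0):
    c,s=np.cos(yaw),np.sin(yaw); P=np.atleast_2d(P)
    return np.c_[x+c*P[:,0]-s*P[:,1],y+s*P[:,0]+c*P[:,1],z+P[:,2]]
E
python3 - <<'E'
from h import *
t=cv2.imread("pics/top0.png"); s=cv2.imread("pics/scene0.png")
cv2.imwrite("pics/t_rack.png",cv2.resize(t[180:330,180:370],None,fx=4,fy=4,interpolation=cv2.INTER_CUBIC))
cv2.imwrite("pics/t_hold.png",cv2.resize(t[170:340,370:480],None,fx=3.5,fy=3.5,interpolation=cv2.INTER_CUBIC))
cv2.imwrite("pics/s_rack.png",cv2.resize(s[180:330,235:425],None,fx=4,fy=4,interpolation=cv2.INTER_CUBIC))
cv2.imwrite("pics/s_hold.png",cv2.resize(s[340:430,255:410],None,fx=5,fy=5,interpolation=cv2.INTER_CUBIC))
E
```

```text
(no output)
```

View pics/t_rack.png

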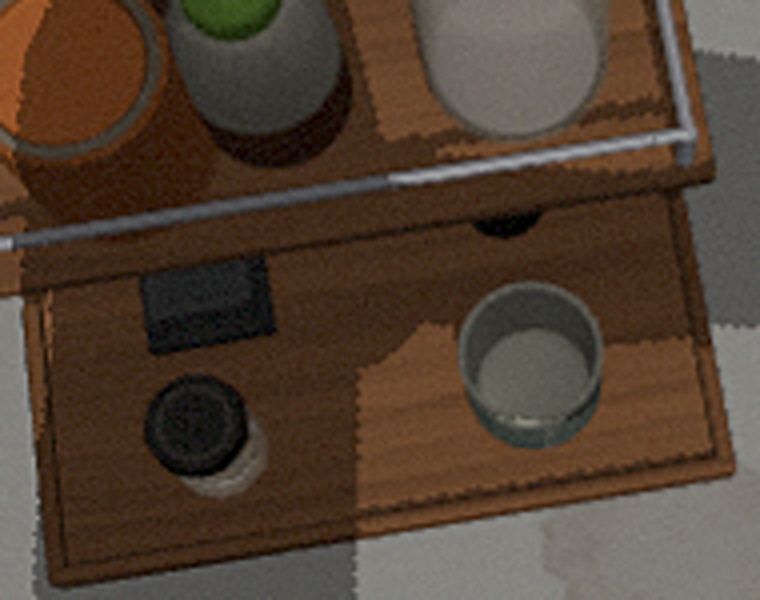

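View pics/t_hold.png

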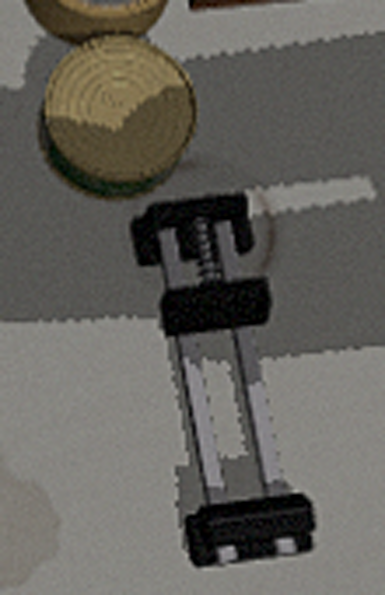

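View pics/s_rack.png

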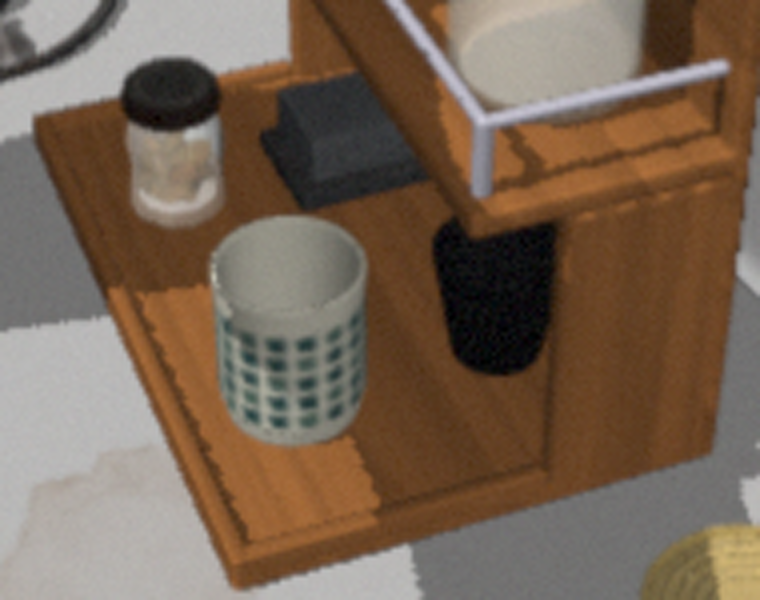

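View pics/s_hold.png

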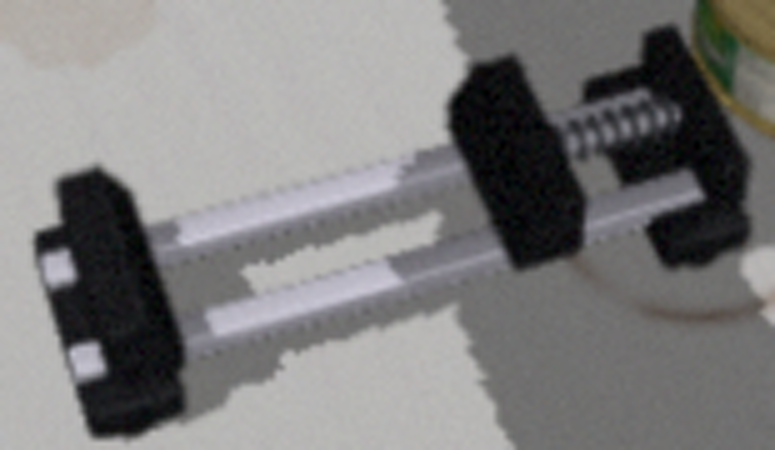

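```bash
cat > fit.py <<'E'
from h import *
T=cam("top");S=cam("scene")
tp=[[(-110,-165,20),(363.7,295.9)],[(-110,165,20),(192,324.2)],[(-10,-165,155),(358.5,225.7)]]
sp=[[(-110,-165,0),(294.2,326.7)],[(-110,-165,20),(293,318.2)],[(-110,165,20),(243.7,210)],[(110,-165,0),(413,293.7)],[(-10,-165,155),(356.2,238.2)]]
def res(p):
    r=[]
    for c,l in((T,tp),(S,sp)):
        P=np.array([a for a,_ in l])/1000; r.append(proj(c,frame(P,*p))-[b for _,b in l])
    return np.vstack(r).ravel()
f=least_squares(res,[.6,.1,0.1],loss="soft_l1"); print("rack",f.x,np.degrees(f.x[2])); print(res(f.x).reshape(-1,2).round(1))
rk=f.x; np.save("rack.npy",rk)
# nominal positions
for n,p in [("jar",(-53,75,12)),("cup",(-53,-75,12)),("stone",(45,75,12)),("edge",(-10,0,155))]:
    print(n,frame(np.array(p)/1000,*rk))
E
python3 fit.py; python3 - <<'E'
from h import *
T=cam("top");S=cam("scene");rk=np.load("rack.npy")
def circ(r,z,n=24):
    a=np.linspace(0,2*np.pi,n,False); return np.c_[r*np.cos(a),r*np.sin(a),0*a+z]
def fitc(bs,r,h,z0,g):
    def res(p):
        P=np.vstack([circ(r,z0),circ(r,z0+h)])+[p[0],p[1],0]; o=[]
        for c,b in bs:
            q=proj(c,P); o+= list(np.r_[q.min(0),q.max(0)]-b)
        return o
    f=least_squares(res,g,loss="soft_l1"); return f.x,np.round(res(f.x),1)
jt=(T,[217.1,273.2,245,302.3]);js=(S,[266.9,195,292.7,236.3])
ct=(T,[294.7,249.3,328.6,292.2]);cs=(S,[288.7,232.1,327.2,289.5])
inv=lambda p:(R.from_euler("z",-rk[2]).apply([p[0]-rk[0],p[1]-rk[1],0])*1000).round(1)
for n,bs,r,h,z in [("jar",[jt,js],.024,.07,.012),("cup",[ct,cs],.0325,.078,.012),("tin",[(T,[380.1,180,427,228.2]),(S,[393.9,310.9,453.2,368.3])],.043,.04,0)]:
    x,e=fitc(bs,r,h,z,rk[:2]); print(n,x,inv(x),e)
# stone front end, from top crop
f=lambda u,v:(180+u/4,180+v/4)
for nm,uv,z in [("foot FL",(153,354),.012),("foot FR",(276,332),.012),("stoneFL",(150,325),.05),("stoneFR",(268,300),.05)]:
    p=atz(T,[f(*uv)],z)[0];print(nm,p.round(4),inv(p))
# holder rough
for uv in [(205,500),(268,495),(185,335),(240,328)]:
    print(atz(T,[(370+uv[0]/3.5,170+uv[1]/3.5)],.022).round(4))
o=ctrl.get_obs();print(rot(o["eef_rot"]).as_matrix().round(3))
E
```

```text
rack [ 0.62484965 -0.12809563 -0.11528035] -6.605077318400856
[[-0.2 -0.5]
 [-1.4 -0.3]
 [-0.3 -2. ]
 [-0.4  1.6]
 [ 0.2  1.7]
 [-1.1 -2.4]
 [ 1.  -0.3]
 [-3.2  2. ]]
jar [[ 0.58082832 -0.0474971   0.012     ]]
cup [[ 0.56357455 -0.19650149  0.012     ]]
stone [[ 0.67817786 -0.05876957  0.012     ]]
edge [[ 0.61491603 -0.12694538  0.155     ]]
jar [ 0.57617157 -0.04746176] [-57.6  74.5   0. ] [-1.8 -3.6  3.1 -0.1 -1.4 -1.2 -0.2  1.7]
cup [ 0.56396982 -0.19650641] [-52.6 -75.    0. ] [-2.3 -1.4  0.3 -0.8 -1.   0.3 -0.4  2.2]
tin [ 0.65457803 -0.41104796] [  62.1 -277.7    0. ] [ 0.3 -1.7 -0.8 -2.5 -0.5 -0.  -1.3  2.3]
foot FL [ 0.6266 -0.0245  0.012 ] [-10.2 103.1   0. ]
foot FR [ 0.6206 -0.0849  0.012 ] [-9.1 42.4  0. ]
stoneFL [ 0.6298 -0.0321  0.05  ] [-6.1 96.   0. ]
stoneFR [ 0.6262 -0.0883  0.05  ] [-3.3 39.7  0. ]
[[ 0.4305 -0.3868  0.022 ]]
[[ 0.4235 -0.4203  0.022 ]]
[[ 0.5196 -0.4061  0.022 ]]
[[ 0.5149 -0.4367  0.022 ]]
[[-0.973 -0.     0.229]
 [-0.229 -0.    -0.973]
 [ 0.    -1.     0.   ]]
```

```bash
python3 -m pendant '[0.02,0.009,0.003,0,0,10,0.085,0.02,0.009,0.003,0,0,10,0.085,0.02,0.009,0.003,0,0,10,0.085,0.02,0.009,0.003,0,0,10,0.085,0.02,0.009,0.003,0,0,10,0.085,0.02,0.009,0.003,0,0,10,0.085,0.02,0.009,0.003,0,0,10,0.085,0.02,0.009,0.003,0,0,10,0.085,0.02,0.009,0.003,0,0,10,0.085,0.02,0.009,0.003,0,0,10,0.085,0.02,0.009,0.003,0,0,10,0.085,0.02,0.009,0.003,0,0,10,0.085]'
python3 -m pendant '[0.02,0.01,0,0,0,10,0.085,0.02,0.01,0,0,0,10,0.085,0.02,0.01,0,0,0,10,0.085,0.02,0.01,0,0,0,10,0.085,0,0,0,0,0,0,0.085]'
python3 - <<'E'
from h import *
o=ctrl.get_obs(); im=ctrl.camera("wrist"); cv2.imwrite("pics/w1.png",im[:,:,::-1]); np.save("o1.npy",o,allow_pickle=True)
print(o["q"].round(3),o["eef_pos"],rot(o["eef_rot"]).as_matrix().round(3))
E
```

```text
time_s: 2.3
eef_pos: [0.3722, -0.4515, 0.2674]
eef_rot: [-0.65, 0.65, -0.279, 0.279]
wrist_force: [-0.1, -0.2, 0.3]
opening: 1.0
time_s: 2.92
eef_pos: [0.4525, -0.411, 0.2672]
eef_rot: [0.706, -0.706, 0.041, -0.041]
wrist_force: [-0.2, -0.7, -0.1]
opening: 0.994
[-0.931  0.234  1.471  0.     1.437 -2.385] [ 0.45252851 -0.410969    0.26719368] [[ 0.993  0.     0.116]
 [-0.116  0.     0.993]
 [ 0.    -1.     0.   ]]
```

View pics/w1.png

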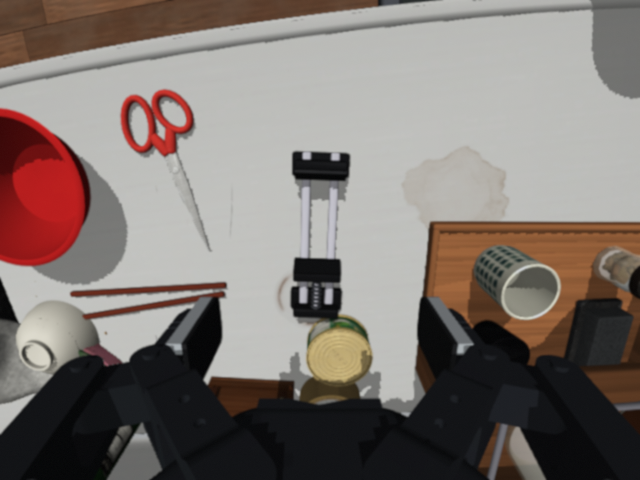

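```bash
python3 - <<'E'
import cv2
w=cv2.imread("pics/w1.png")
cv2.imwrite("pics/w1h.png",cv2.resize(w[145:325,270:370],None,fx=3.33,fy=3.33,interpolation=cv2.INTER_CUBIC))
cv2.imwrite("pics/w1r.png",cv2.resize(w[215:400,425:640],None,fx=3.2,fy=3.2,interpolation=cv2.INTER_CUBIC))
E
```

```text
(no output)
```

View pics/w1h.png

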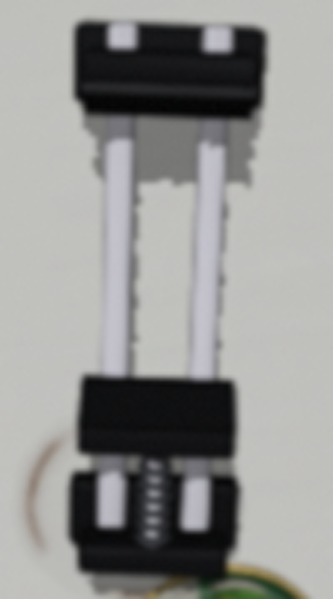

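View pics/w1r.png

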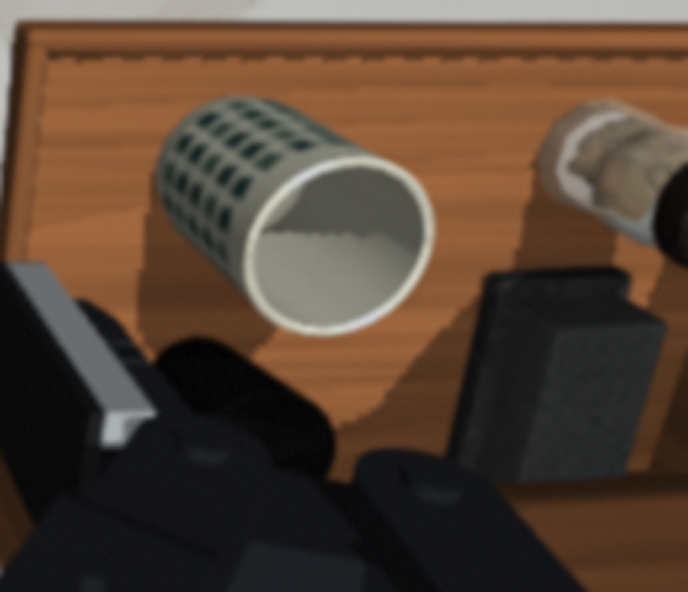

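```bash
python3 - <<'E'
from h import *
o=np.load("o1.npy",allow_pickle=True).item(); W=cam("wrist",o);rk=np.load("rack.npy")
g=lambda u,v:(270+u/3.33,145+v/3.33)
P=atz(W,[g(108,138),g(103,375),g(222,138),g(213,375)],.022); print(P.round(4))
P2=atz(W,[g(115,118),g(213,118),g(110,378),g(203,378)],.022); print(P2.round(4))
d=(P[1]-P[0])+(P[3]-P[2]); yaw=np.arctan2(d[1],d[0]); print("yaw",np.degrees(yaw))
ax=np.array([np.cos(yaw),np.sin(yaw)]); n=np.array([-ax[1],ax[0]])
print("width",(P[0]-P[2])[:2]@n, "along",P2[:,:2]@ax, "lat",P[:,:2]@n)
a=P2[:,:2]@ax; mid=(a[:2].mean()+.05+a[2:].mean()-.045)/2; lat=(P[:,:2]@n).mean()
c=ax*mid+n*lat; print("gap",a[2:].mean()-a[:2].mean(),"centre",c)
# top camera check of centre line and tin/jar via wrist
k=lambda u,v:(425+u/3.2,215+v/3.2)
inv=lambda p:(R.from_euler("z",-rk[2]).apply([p[0]-rk[0],p[1]-rk[1],0])*1000).round(1)
for nm,uv,z in [("rackFR outer",(15,22),.02),("footFR",(487,275),.024),("footFL",(627,268),.024),("stoneFRtop",(556,325),.05),("stoneFLtop",(664,322),.05)]:
    p=atz(W,[k(*uv)],z)[0]; print(nm,p.round(4),inv(p))
print("corner pred",frame(np.array([[-.11,-.165,.02]]),*rk))
T=cam("top")
for uv in [(180,335),(240,328),(205,500),(268,495)]: print(atz(T,[(370+uv[0]/3.5,170+uv[1]/3.5)],.022).round(4))
m=ctrl.silhouettes("spice_jar","wrist"); print([(d["score"],d["bbox"]) for d in m])
E
```

```text
[[ 0.4311 -0.4258  0.022 ]
 [ 0.5162 -0.4388  0.022 ]
 [ 0.4356 -0.3871  0.022 ]
 [ 0.5209 -0.399   0.022 ]]
[[ 0.4246 -0.4226  0.022 ]
 [ 0.4285 -0.3894  0.022 ]
 [ 0.5177 -0.4364  0.022 ]
 [ 0.5216 -0.4028  0.022 ]]
yaw -8.313426319470942
width -0.039010609547123584 along [0.48125504 0.48028212 0.57535021 0.57437319] lat [-0.35904144 -0.35954142 -0.32003083 -0.31953084]
gap 0.094093124962629 centre [ 0.47564968 -0.41264551]
rackFR outer [ 0.4901 -0.2814  0.02  ] [-116.2 -167.8    0. ]
footFR [ 0.618  -0.0885  0.024 ] [-11.4  38.6   0. ]
footFL [ 0.6235 -0.0257  0.024 ] [-13.1 101.6   0. ]
stoneFRtop [ 0.6282 -0.0776  0.05  ] [-2.5 50.6  0. ]
stoneFLtop [ 0.6338 -0.0304  0.05  ] [-2.3 98.1  0. ]
corner pred [[ 0.49660061 -0.27934768  0.02      ]]
[[ 0.5204 -0.4035  0.022 ]]
[[ 0.5149 -0.4367  0.022 ]]
[[ 0.4305 -0.3868  0.022 ]]
[[ 0.4235 -0.4203  0.022 ]]
[(0.83, [594.6, 246.4, 640.0, 300.4])]
```

```bash
python3 -m pendant '[0,0.031,-0.007,-0.386,-3.31,0,0.085,0,0.031,-0.009,-0.386,-3.31,0,0.085,0,0.031,-0.009,-0.386,-3.31,0,0.085,0,0.031,-0.009,-0.386,-3.31,0,0.085,0,0.032,-0.009,-0.386,-3.31,0,0.085,0,0.032,-0.009,-0.386,-3.31,0,0.085,0,0.032,-0.009,-0.386,-3.31,0,0.085,0,0.032,-0.009,-0.386,-3.31,0,0.085,0,0.031,-0.009,-0.386,-3.31,0,0.085,0,0.031,-0.009,-0.386,-3.31,0,0.085,0,0.031,-0.009,-0.386,-3.31,0,0.085,0,0.031,-0.009,-0.386,-3.31,0,0.085]'
python3 -m pendant '[0,0,0,0,0,0,0.085]'
python3 - <<'E'
from h import *
o=ctrl.get_obs(); im=ctrl.camera("wrist"); cv2.imwrite("pics/w2.png",im[:,:,::-1]); np.save("o2.npy",o,allow_pickle=True)
print(o["q"].round(3),o["eef_pos"],rot(o["eef_rot"]).as_matrix().round(3))
for t in ["spice_jar","whetstone","tea_cup","black_tumbler"]: print(t,[(round(d["score"],2),d["bbox"]) for d in ctrl.silhouettes(t,"wrist")])
E
```

```text
time_s: 4.53
eef_pos: [0.4512, -0.0359, 0.1614]
eef_rot: [-0.649, 0.677, 0.202, 0.283]
wrist_force: [0.6, -0.4, 0.3]
opening: 0.999
time_s: 4.65
eef_pos: [0.4497, -0.0339, 0.1593]
eef_rot: [-0.651, 0.677, 0.201, 0.28]
wrist_force: [0.3, -0.6, 0.2]
opening: 0.996
[-0.541 -0.516  2.513  0.526  0.558 -2.36 ] [ 0.44970803 -0.03386315  0.15925321] [[ 0.762  0.637  0.117]
 [-0.092 -0.072  0.993]
 [ 0.641 -0.768  0.003]]
spice_jar [(0.84, [299.8, 202.4, 350.1, 282.4])]
whetstone [(0.77, [293.2, 240.4, 342.6, 307.2])]
tea_cup [(0.67, [116.4, 200.7, 204.7, 302.9])]
black_tumbler [(0.63, [168.8, 254.7, 218.8, 314.4])]
```

View pics/w2.png

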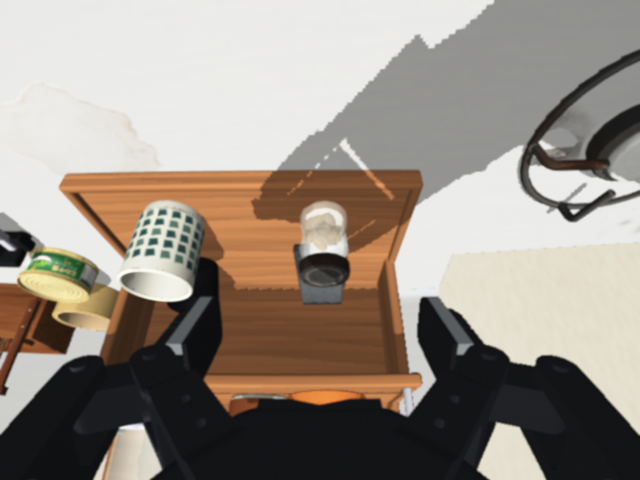

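The jar is centred at about (325,243), with the whetstone behind it at (321,285). The cup is at (165,250) and the tumbler at (200,285).

```bash
cat > fit2.py <<'E'
from h import *
T=cam("top");S=cam("scene");o=np.load("o2.npy",allow_pickle=True).item();W=cam("wrist",o);o1=np.load("o1.npy",allow_pickle=True).item();W1=cam("wrist",o1)
tp=[[(-110,-165,20),(363.7,295.9)],[(-110,165,20),(192,324.2)]]
sp=[[(-110,-165,0),(294.2,326.7)],[(-110,-165,20),(293,318.2)],[(-110,165,20),(243.7,210)],[(110,-165,0),(413,293.7)]]
wp=[[(-110,165,20),(421,171)],[(-110,-165,20),(62,177)]]
w1=[[(-110,-165,20),(429.7,221.9)]]
def res(p):
    r=[]
    for c,l in((T,tp),(S,sp),(W,wp),(W1,w1)):
        P=np.array([a for a,_ in l])/1000; r.append(proj(c,frame(P,*p))-[b for _,b in l])
    return np.vstack(r).ravel()
f=least_squares(res,[.6,-.1,-0.1],loss="soft_l1"); rk=f.x
print("rack",rk,np.degrees(rk[2])); print(res(rk).reshape(-1,2).round(1)); np.save("rack.npy",rk)
inv=lambda p:(R.from_euler("z",-rk[2]).apply([p[0]-rk[0],p[1]-rk[1],0])*1000).round(1)
def circ(r,z,n=24):
    a=np.linspace(0,2*np.pi,n,False); return np.c_[r*np.cos(a),r*np.sin(a),0*a+z]
def fitc(bs,r,h,z0,g):
    def res(p):
        P=np.vstack([circ(r,z0),circ(r,z0+h)])+[p[0],p[1],0]; q_=[]
        for c,b in bs:
            q=proj(c,P); q_+= list(np.r_[q.min(0),q.max(0)]-b)
        return q_
    f=least_squares(res,g,loss="soft_l1"); return f.x,np.round(res(f.x),1)
jt=(T,[217.1,273.2,245,302.3]);js=(S,[266.9,195,292.7,236.3]);jw=(W,[299.8,202.4,350.1,282.4])
ct=(T,[294.7,249.3,328.6,292.2]);cs=(S,[288.7,232.1,327.2,289.5]);cw=(W,[116.4,200.7,204.7,302.9])
for n,bs,r,h in [("jarW",[jw],.024,.07),("jar",[jw,jt,js],.024,.07),("cup",[cw,ct,cs],.0325,.078)]:
    x,e=fitc(bs,r,h,.012,rk[:2]); print(n,x,inv(x),e)
E
python3 fit2.py
```

```text
rack [ 0.62284298 -0.12783388 -0.11029343] -6.319347997056699
[[ 0.2  0.1]
 [-1.   1.2]
 [-1.   2. ]
 [-0.4  2.1]
 [-2.4 -2. ]
 [ 0.3 -0.4]
 [ 0.1 14.3]
 [-9.1 12.8]
 [ 1.4  4.6]]
jarW [ 0.57731028 -0.04170197] [-54.7  80.6   0. ] [-1.4 -0.5  1.4  7.6]
jar [ 0.57739346 -0.04264615] [-54.5  79.7   0. ] [-2.4 -0.4  0.4  7.7 -4.6 -3.6  0.5  0.  -1.8 -2.6 -0.7  0.2]
cup [ 0.56400226 -0.19704009] [-50.9 -75.3   0. ] [-0.4 -0.2  0.9  0.2 -2.  -1.5  0.6 -0.9 -0.9  0.4 -0.3  2.4]
```

```bash
sed -i 's/(-110,165,20),(421,171)/(-110,165,0),(421,171)/; s/(-110,-165,20),(62,177)/(-110,-165,0),(62,177)/; s/^w1=.*/w1=[[(-110,-165,0),(429.7,221.9)]]/' fit2.py; python3 fit2.py; python3 - <<'E'
import cv2
w=cv2.imread("pics/w2.png")
cv2.imwrite("pics/w2r.png",cv2.resize(w[160:400,50:440],None,fx=2,fy=2,interpolation=cv2.INTER_CUBIC))
E
```

```text
rack [ 0.62460584 -0.12685962 -0.11675783] -6.689731127745052
[[-0.9 -0. ]
 [-2.2 -0.1]
 [-1.1  1.1]
 [-0.4  1.2]
 [-1.3 -2.8]
 [ 0.4 -0.6]
 [-2.4 -0. ]
 [ 2.1 -2.9]
 [-2.2  1. ]]
jarW [ 0.57731028 -0.04170197] [-56.9  79.1   0. ] [-1.4 -0.5  1.4  7.6]
jar [ 0.57739346 -0.04264615] [-56.7  78.1   0. ] [-2.4 -0.4  0.4  7.7 -4.6 -3.6  0.5  0.  -1.8 -2.6 -0.7  0.2]
cup [ 0.56400226 -0.19704009] [-52.  -76.8   0. ] [-0.4 -0.2  0.9  0.2 -2.  -1.5  0.6 -0.9 -0.9  0.4 -0.3  2.4]
```

View pics/w2r.png

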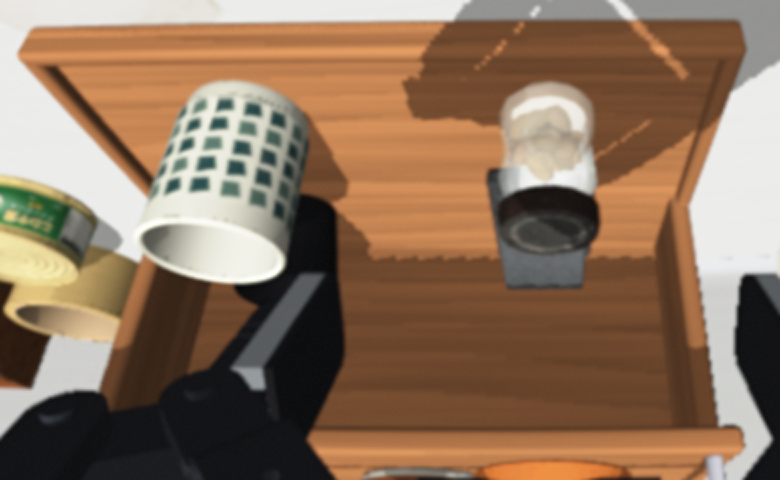

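```bash
python3 -m pendant '[0.02,-0.002,-0.01,0,0,0,0.085,0.02,-0.002,-0.014,0,0,0,0.085,0.02,-0.002,-0.014,0,0,0,0.085,0.02,-0.002,-0.016,0,0,0,0.085,0.02,-0.002,-0.016,0,0,0,0.085,0.015,-0.002,-0.016,0,0,0,0.085,0.013,0,-0.016,0,0,0,0.085,0.011,0,-0.016,0,0,0,0.085,0,0,0,0,0,0,0.085,0,0,0,0,0,0,0.085]'
python3 - <<'E'
from h import *
o=ctrl.get_obs(); im=ctrl.camera("wrist"); cv2.imwrite("pics/w3.png",im[:,:,::-1]); im=ctrl.camera("top"); cv2.imwrite("pics/t3.png",im[:,:,::-1])
print(o["q"].round(3),o["eef_pos"],rot(o["eef_rot"]).as_matrix().round(3))
E
```

```text
time_s: 6.15
eef_pos: [0.5918, -0.0479, 0.0477]
eef_rot: [-0.65, 0.678, 0.199, 0.278]
wrist_force: [0.4, 0.7, -0.4]
opening: 0.997
[-0.368  0.235  2.196  1.356  0.162 -3.118] [ 0.59181199 -0.04787276  0.04773082] [[ 0.765  0.633  0.118]
 [-0.091 -0.075  0.993]
 [ 0.637 -0.771  0.001]]
```

View pics/w3.png

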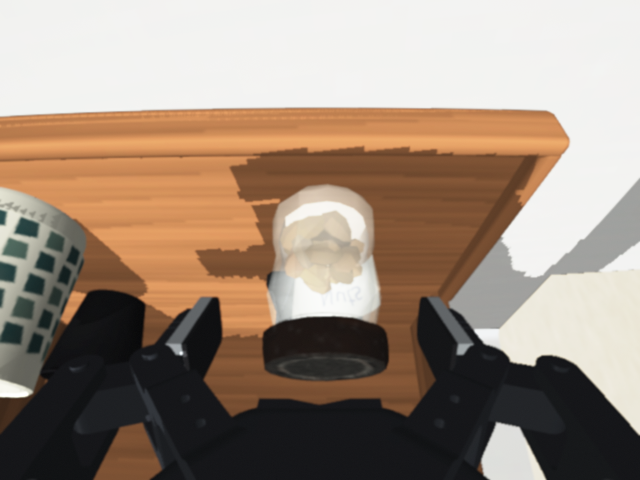

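The jar is between the pads, but joint 6 is at its limit because the wrist is near singular. I'll fit the arm's kinematics so I can plan the tilts.

```bash
cat > kin.py <<'E'
from h import *
Ry=lambda a:R.from_euler("y",a);Rz=lambda a:R.from_euler("z",a)
def fk(q,k):
    A=Rz(q[0]);B=A*Ry(q[1]);C=A*Ry(q[1]+q[2]);D=C*Rz(q[3])*Ry(q[4]);E=D*Rz(k[6]*q[5]) 
    p=np.array([0,0,k[0]])+A.apply([k[1],0,0])+B.apply([0,0,k[2]])+C.apply([k[3],0,k[4]])+D.apply([0,0,k[5]])
    return p,E
E
cat > kfit.py <<'E'
from kin import *
o0=dict(q=[-1.54631957e+00,1.81520057e-01,1.60801923e+00,4.58e-05,1.35382816,-2.06287665e-01],eef_pos=[0.13153909,-0.55917443,0.23039054],eef_rot=[0.08147584,-0.0813304,0.70302871,-0.70178179])
o1=np.load("o1.npy",allow_pickle=True).item();o2=np.load("o2.npy",allow_pickle=True).item();o3=ctrl.get_obs()
obs=[o0,o1,o2,o3]
for s in (1,-1):
    F=[]
    for o in obs:
        p,E=fk(np.array(o["q"]),[0]*6+[s]); F.append(E.inv()*rot(np.array(o["eef_rot"])))
    print(s,[np.round(f.as_matrix(),2).tolist() for f in F])
    def res(k):
        return np.concatenate([fk(np.array(o["q"]),list(k)+[s])[0]-o["eef_pos"] for o in obs])
    f=least_squares(res,[.15,0,.45,0,.4,.25]); print(f.x,(res(f.x)*1000).round(1))
E
python3 kfit.py
```

```text
1 [[[0.0, 0.0, -1.0], [-1.0, 0.0, -0.0], [0.0, 1.0, 0.0]], [[-0.0, -0.0, -1.0], [-1.0, 0.0, 0.0], [0.0, 1.0, -0.0]], [[0.0, -0.0, -1.0], [-1.0, -0.0, -0.0], [-0.0, 1.0, -0.0]], [[-0.0, -0.0, -1.0], [-1.0, 0.0, 0.0], [0.0, 1.0, -0.0]]]
[ 0.91386995 -0.36148001  0.69973739  0.39989358  0.88300949  0.80633217] [-118.3   20.7  -16.6  -81.3  -88.     6.6    5.5   10.5   15.1  -12.7
  -39.2   -5.1]
-1 [[[-0.4, 0.0, -0.92], [-0.92, 0.0, 0.4], [0.0, 1.0, 0.0]], [[1.0, -0.0, -0.06], [-0.06, -0.0, -1.0], [0.0, 1.0, -0.0]], [[1.0, 0.0, -0.01], [-0.01, -0.0, -1.0], [-0.0, 1.0, -0.0]], [[0.05, -0.0, -1.0], [-1.0, 0.0, -0.05], [0.0, 1.0, -0.0]]]
[ 0.91386995 -0.36148001  0.69973739  0.39989358  0.88300949  0.80633217] [-118.3   20.7  -16.6  -81.3  -88.     6.6    5.5   10.5   15.1  -12.7
  -39.2   -5.1]
```

```bash
cat > kin.py <<'E'
from h import *
Ry=lambda a:R.from_euler("y",a);Rz=lambda a:R.from_euler("z",a)
LIM=np.array([[-2.99,2.99],[-.89,2.07],[.3,2.58],[-1.14,4.28],[0,2.63],[-3.12,3.12]])
Rt=R.from_matrix([[0,0,-1],[-1,0,0],[0,1,0]])
def fk(q,k):
    A=Rz(q[0]);B=A*Ry(q[1]);C=A*Ry(q[1]+q[2]);D=C*Rz(q[3]);G=D*Ry(q[4]);E=G*Rz(q[5])
    p=np.array([0,0,k[0]])+A.apply([k[1],k[6],0])+B.apply([0,0,k[2]])+C.apply([k[3],0,k[4]])+G.apply([k[7],k[8],k[5]])
    return p,E*Rt
def ik(p,Rg,q0,k,lim=True):
    def res(q):
        a,E=fk(q,k); return np.r_[(a-p)*5,(E.inv()*Rg).as_rotvec()]
    f=least_squares(res,np.clip(q0,LIM[:,0]+1e-3,LIM[:,1]-1e-3),bounds=(LIM[:,0],LIM[:,1]),xtol=1e-12,ftol=1e-12)
    return f.x,np.abs(res(f.x)).max()
E
cat > kfit.py <<'E'
from kin import *
o0=dict(q=[-1.54631957e+00,1.81520057e-01,1.60801923e+00,4.58e-05,1.35382816,-2.06287665e-01],eef_pos=[0.13153909,-0.55917443,0.23039054],eef_rot=[0.08147584,-0.0813304,0.70302871,-0.70178179])
o1=np.load("o1.npy",allow_pickle=True).item();o2=np.load("o2.npy",allow_pickle=True).item();o3=ctrl.get_obs()
obs=[o0,o1,o2,o3]
def res(k):
    return np.concatenate([np.concatenate([fk(np.array(o["q"]),k)[0]-o["eef_pos"] for o in obs]),.002*(k-np.array([.15,0,.4,0,.4,.25,.1,0,0]))])
f=least_squares(res,[.15,0,.4,0,.4,.25,.1,0,0]); print(f.x.round(4),(res(f.x)[:12]*1000).round(2)); np.save("k.npy",f.x)
E
python3 kfit.py
```

```text
[ 0.3133  0.      0.4382  0.0855  0.5144  0.3189  0.1178 -0.     -0.    ] [ 0.   -0.    0.    0.    0.   -0.   -0.   -0.01  0.    0.    0.   -0.  ]
```

```bash
cat > plan.py <<'E'
from kin import *
k=np.load("k.npy");rk=np.load("rack.npy")
def orient(tilt,yaw,flip=0):
    x=np.array([1,0,0.]);M=np.array([[1,0,0],[0,0,1],[0,-1,0.]])  # cols x,y,z: x fwd,y down,z left
    return Rz(yaw)*Ry(-np.radians(tilt))*R.from_matrix(M)*R.from_euler("y",np.pi*flip)
if __name__=="__main__":
    rng=np.random.default_rng(0)
    def rp(x,y,z): return frame(np.array([[x,y,z]])/1000,*rk)[0]
    for nm,pin,tilts in [("jar",np.array([.577,-.0445,.055]),(15,20,25,30,40,50)),("stone",rp(0,74,46),(35,40,45,50,55,60)),("regr",rp(-60,74,46),(0,10,20,30)),("hold",np.array([.4755,-.4125,.055]),(0,15,30))]:
        yaw=-8.3/57.3 if nm=="hold" else rk[2]
        for t in tilts:
            for fl in (0,1):
                Rg=orient(t,yaw,fl); p=pin+Rg.apply([0,.0187,0]); S=[]
                for _ in range(14):
                    q0=rng.uniform(LIM[:,0],LIM[:,1]); q0[0]=-.3;q0[1]=.3;q0[2]=1.9;q0[3]=rng.choice([0,3.14]);q0[4]=.3
                    q,e=ik(p,Rg,q0,k)
                    if e<1e-4 and not any(np.abs(q-s).max()<1e-2 for s in S): S.append(q)
                for s in S: print(nm,t,"camdown" if fl==0 else "camup",s.round(2),"margin",np.minimum(s-LIM[:,0],LIM[:,1]-s).min().round(2))
E
python3 plan.py
```

```text
jar 15 camdown [-0.31  0.31  1.92  0.08  0.65 -1.82] margin 0.65
jar 15 camup [-0.31  0.31  1.92  0.08  0.65  1.32] margin 0.65
jar 20 camdown [-0.32  0.28  1.99  0.14  0.53 -1.88] margin 0.53
jar 20 camup [-0.32  0.28  1.99  0.14  0.53  1.26] margin 0.53
jar 25 camdown [-0.33  0.26  2.05  0.22  0.41 -1.97] margin 0.41
jar 25 camup [-0.33  0.26  2.05  0.22  0.41  1.17] margin 0.41
jar 30 camdown [-0.34  0.25  2.11  0.39  0.3  -2.14] margin 0.3
jar 30 camup [-0.34  0.25  2.11  0.39  0.3   1.  ] margin 0.3
jar 40 camdown [-0.37  0.25  2.21  1.56  0.16  2.95] margin 0.16
jar 40 camup [-0.37  0.25  2.21  1.56  0.16 -0.19] margin 0.16
jar 50 camdown [-0.4   0.31  2.28  2.52  0.37  1.98] margin 0.3
jar 50 camup [-0.4   0.31  2.28  2.52  0.37 -1.16] margin 0.3
stone 35 camdown [-0.33  0.36  2.02  0.65  0.2  -2.38] margin 0.2
stone 35 camup [-0.33  0.36  2.02  0.65  0.2   0.76] margin 0.2
stone 40 camup [-0.34  0.37  2.07  1.42  0.14 -0.02] margin 0.14
stone 45 camdown [-0.35  0.38  2.11  2.21  0.2   2.33] margin 0.2
stone 45 camup [-0.35  0.38  2.11  2.21  0.2  -0.81] margin 0.2
stone 50 ca
[... 588 characters left out ...]
amup [-0.3   0.36  1.87  0.05  0.74  1.35] margin 0.71
regr 20 camdown [-0.32  0.3   2.    0.14  0.51 -1.89] margin 0.51
regr 20 camup [-0.32  0.3   2.    0.14  0.51  1.25] margin 0.51
regr 30 camdown [-0.35  0.26  2.11  0.43  0.28 -2.19] margin 0.28
regr 30 camup [-0.35  0.26  2.11  0.43  0.28  0.95] margin 0.28
hold 0 camdown [-0.9   0.53  1.58  0.    1.03 -2.33] margin 0.79
hold 0 camup [-0.9   0.53  1.58  0.    1.03  0.81] margin 1.0
hold 15 camdown [-1.    0.43  1.76  0.28  0.8  -2.6 ] margin 0.52
hold 15 camup [-1.    0.43  1.76  0.28  0.8   0.54] margin 0.8
hold 30 camdown [-1.11  0.39  1.9   0.73  0.67 -3.07] margin 0.05
hold 30 camup [-1.11  0.39  1.9   0.73  0.67  0.07] margin 0.67
```

```bash
python3 -m pendant '[-0.001,0.0004,-0.001,0.29,2.48,0,0.085,-0.001,0.0004,-0.001,0.29,2.48,0,0.085,-0.001,0.0004,-0.001,0.29,2.48,0,0.085,-0.001,0.0004,-0.001,0.29,2.48,0,0.085,-0.001,0.0004,-0.001,0.29,2.48,0,0.085,-0.001,0.0004,-0.001,0.29,2.48,0,0.085,-0.001,0.0004,-0.001,0.29,2.48,0,0.085,-0.001,0.0004,-0.001,0.29,2.48,0,0.085,0,0,0,0,0,0,0.085]'
cat > st.py <<'E'
from plan import *
import sys
o=ctrl.get_obs(); M=rot(o["eef_rot"]); ty=M.apply([0,1,0]); tz=M.apply([0,0,1])
print("t",o["time_s"],"q",o["q"].round(2),"tcp",o["eef_pos"].round(4),"pinch",(o["eef_pos"]-.0187*ty).round(4),"tilt",np.degrees(np.arccos(-ty[2])).round(1),"tz",tz.round(3),"F",o["wrist_force"].round(1),"open mm",round(o["opening"]*85,1))
for n in sys.argv[1:]:
    c,f=n.split(":"); cv2.imwrite(f"pics/{f}.png",ctrl.camera(c)[:,:,::-1])
E
python3 st.py wrist:w4
```

```text
time_s: 7.38
eef_pos: [0.5856, -0.0431, 0.0412]
eef_rot: [-0.688, 0.7, 0.088, 0.169]
wrist_force: [-0.8, 0.7, 0.2]
opening: 0.992
t 7.375 q [-0.32  0.28  1.99  0.15  0.52 -1.89] tcp [ 0.5856 -0.0431  0.0412] pinch [ 0.5789 -0.0424  0.0586] tilt 21.0 tz [0.116 0.993 0.004] F [-0.8  0.7  0.2] open mm 84.3
```

View pics/w4.png

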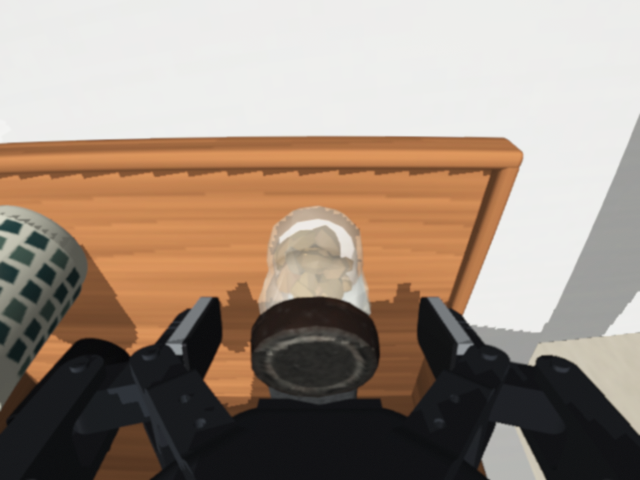

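```bash
python3 -m pendant '[-0.002,-0.002,-0.006,0,0,0,0.085,0,0,0,0,0,0,0,0,0,0,0,0,0,0,0,0,0,0,0,0,0,0,0,0,0,0,0,0,0,0,0,0,0,0,0,0,0,0,0,0,0,0]'
python3 st.py wrist:w5
```

```text
time_s: 8.3
eef_pos: [0.583, -0.0448, 0.0343]
eef_rot: [-0.688, 0.7, 0.087, 0.169]
wrist_force: [-0.9, 0.3, 3.0]
opening: 0.493
t 8.3 q [-0.32  0.29  2.    0.16  0.51 -1.9 ] tcp [ 0.583  -0.0448  0.0343] pinch [ 0.5764 -0.0441  0.0518] tilt 20.9 tz [0.117 0.993 0.005] F [-0.9  0.3  3. ] open mm 41.9
```

View pics/w5.png

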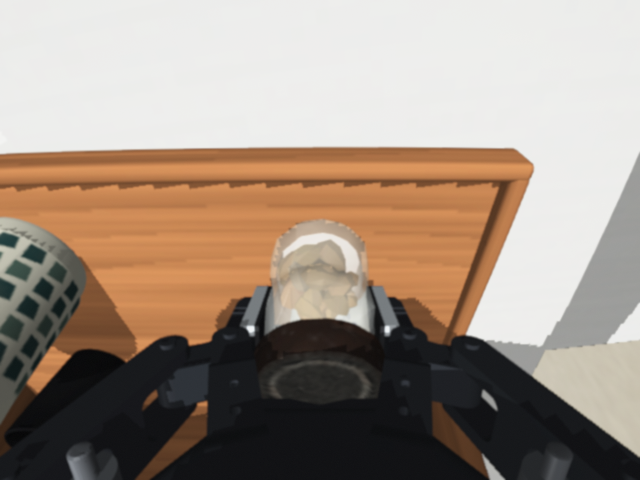

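```bash
python3 - <<'E'
from plan import *
T=cam("top")
print(atz(T,[(185,460),(150,240),(165,345),(470,390),(250,465)],0).round(3))
for p in [(.42,.05,0),(.42,0,0),(.40,-.03,0),(.40,-.1,0)]: print(p,proj(T,[p]).round(0))
q=ctrl.get_obs()["q"]
for p in [(.42,.03),(.40,-.02),(.38,-.02)]:
    for z in (.023,.1):
        print(p,z,ik(np.array([*p,z]),orient(20.9,np.load("rack.npy")[2]),q,k))
E
```

```text
[[ 0.301  0.116  0.   ]
 [ 0.726  0.098  0.   ]
 [ 0.512  0.109  0.   ]
 [ 0.274 -0.419  0.   ]
 [ 0.261  0.004  0.   ]]
(0.42, 0.05, 0) [[206. 385.]]
(0.42, 0, 0) [[232. 377.]]
(0.4, -0.03, 0) [[250. 383.]]
(0.4, -0.1, 0) [[286. 373.]]
(0.42, 0.03) 0.023 (array([-0.24977727, -0.01704497,  2.39456637,  0.12040614,  0.40486907,
       -1.80591139]), np.float64(1.942890293094024e-15))
(0.42, 0.03) 0.1 (array([-0.24977904, -0.25074699,  2.36693086,  0.07675044,  0.66501352,
       -1.75559914]), np.float64(2.393502063213759e-13))
(0.4, -0.02) 0.023 (array([-0.44630302, -0.07840331,  2.45157077,  0.27665925,  0.43637084,
       -2.13192643]), np.float64(9.271750034400837e-13))
(0.4, -0.02) 0.1 (array([-0.44630646, -0.33016495,  2.42141413,  0.17774221,  0.71146879,
       -2.0152893 ]), np.float64(2.4144020116523275e-12))
(0.38, -0.02) 0.023 (array([-0.48200779, -0.13852438,  2.50212668,  0.29567253,  0.4525895 ,
       -2.18128734]), np.float64(1.8623991238087e-14))
(0.38, -0.02) 0.1 (array([-0.48201179, -0.40814153,  2.46923495,  0.18869503,  0.74681397,
       -2.0531527 ]), np.float64(6.379054853788979e-09))
```

```bash
python3 -m pendant '[0,0,0.012,0,0,0,0,0,0,0.015,0,0,0,0,-0.01,0.004,0.015,0,0,0,0,-0.026,0.012,0,0,0,0,0,-0.03,0.014,0,0,0,0,0,-0.03,0.014,0,0,0,0,0,-0.03,0.014,0,0,0,0,0,-0.025,0.011,0,0,0,0,0,-0.012,0.006,0,0,0,0,0,0,0,-0.018,0,0,0,0,0,0,-0.018,0,0,0,0,0,0,-0.01,0,0,0,0]'
python3 -m pendant '[0,0,-0.003,0,0,0,0,0,0,0,0,0,0,0]'
python3 st.py wrist:w6
```

```text
time_s: 9.85
eef_pos: [0.4202, 0.0302, 0.03]
eef_rot: [-0.689, 0.7, 0.087, 0.169]
wrist_force: [-0.4, 0.4, -0.8]
opening: 0.497
time_s: 10.1
eef_pos: [0.4201, 0.0302, 0.0273]
eef_rot: [-0.689, 0.7, 0.087, 0.169]
wrist_force: [-0.5, 0.2, -1.1]
opening: 0.494
t 10.1 q [-0.25 -0.03  2.39  0.13  0.42 -1.82] tcp [0.4201 0.0302 0.0273] pinch [0.4135 0.0309 0.0448] tilt 20.9 tz [0.117 0.993 0.005] F [-0.5  0.2 -1.1] open mm 42.0
```

View pics/w6.png

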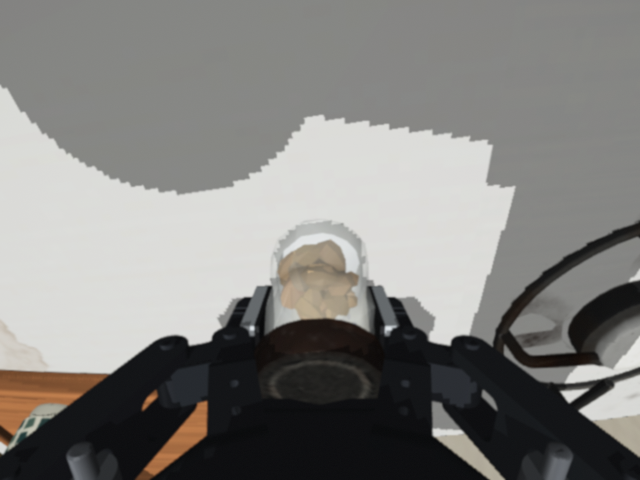

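```bash
python3 -m pendant '[0,0,-0.002,0,0,0,0,0,0,-0.0015,0,0,0,0,0,0,-0.001,0,0,0,0]'
python3 -m pendant '[0,0,-0.0007,0,0,0,0]'
```

```text
time_s: 10.52
eef_pos: [0.4199, 0.0303, 0.0226]
eef_rot: [-0.689, 0.7, 0.087, 0.169]
wrist_force: [0.1, 0.2, -0.6]
opening: 0.493
time_s: 10.65
eef_pos: [0.4201, 0.0304, 0.0222]
eef_rot: [-0.689, 0.7, 0.087, 0.169]
wrist_force: [-10.8, 1.6, 20.3]
opening: 0.495
```

Contact at z=0.0222, so the jar is down. I'll release it and raise the tool.

```bash
python3 -m pendant '[0,0,0.0005,0,0,0,0.085,0,0,0,0,0,0,0.085,0,0,0,0,0,0,0.085,0,0,0,0,0,0,0.085,0,0,0,0,0,0,0.085,0,0,0.02,0,0,0,0.085,0,0,0.03,0,0,0,0.085,0,0,0.03,0,0,0,0.085,0,0,0.03,0,0,0,0.085,0.02,-0.02,0,0,0,0,0.085,0.02,-0.02,0,0,0,0,0.085,0,0,0,0,0,0,0.085]'
python3 st.py wrist:w7 top:t7
```

```text
time_s: 12.15
eef_pos: [0.4609, -0.0109, 0.1328]
eef_rot: [-0.688, 0.7, 0.087, 0.17]
wrist_force: [0.1, 0.9, -0.5]
opening: 0.991
t 12.15 q [-0.34 -0.21  2.26  0.12  0.74 -1.87] tcp [ 0.4609 -0.0109  0.1328] pinch [ 0.4542 -0.0102  0.1503] tilt 20.9 tz [0.118 0.993 0.005] F [ 0.1  0.9 -0.5] open mm 84.3
```

View pics/w7.png

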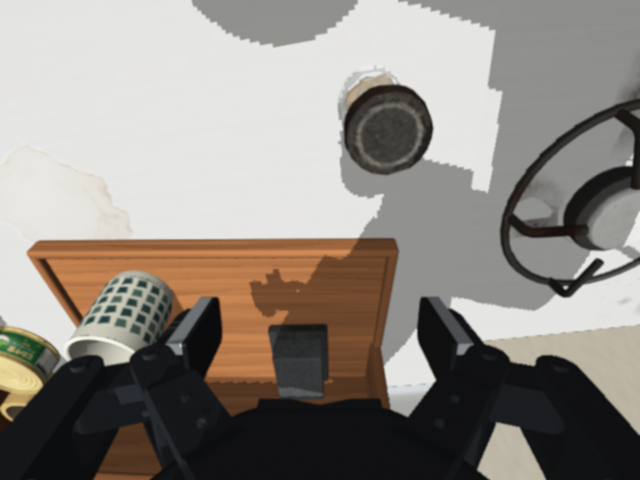

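View pics/t7.png

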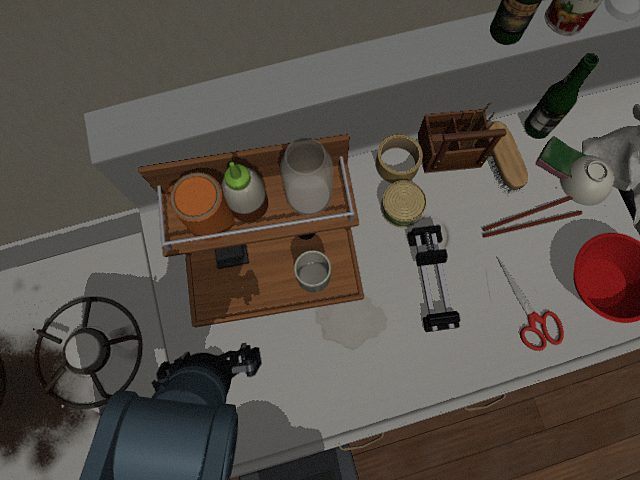

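The jar stands upright and released at (388,128). The whetstone is visible at (300,360).

```bash
python3 - <<'E'
from h import *
np.save("o7.npy",ctrl.get_obs(),allow_pickle=True)
w=cv2.imread("pics/w7.png")
cv2.imwrite("pics/w7s.png",cv2.resize(w[300:410,240:400],None,fx=4.5,fy=4.5,interpolation=cv2.INTER_CUBIC)*1)
E
```

```text
(no output)
```

View pics/w7s.png

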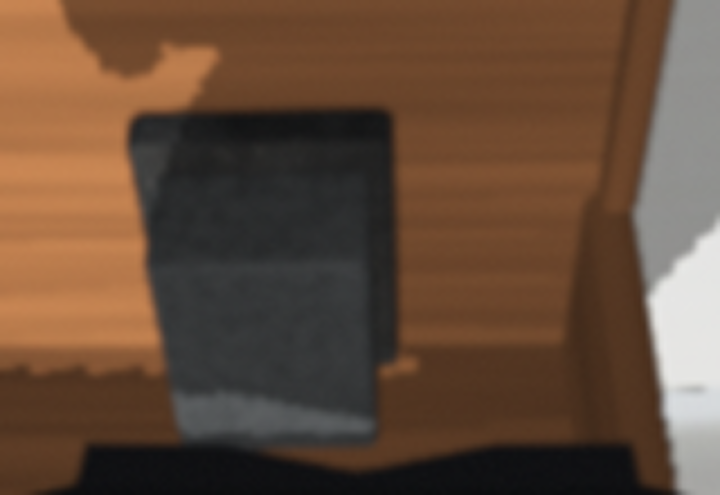

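```bash
python3 - <<'E'
from h import *
rk=np.load("rack.npy");W=cam("wrist",np.load("o7.npy",allow_pickle=True).item())
inv=lambda p:(R.from_euler("z",-rk[2]).apply([p[0]-rk[0],p[1]-rk[1],0])*1000).round(1)
k=lambda u,v:(240+u/4.5,300+v/4.5)
for n,uv,z in [("footL",(131,113),.012),("footR",(393,110),.012),("stTopL",(150,265),.05),("stTopR",(372,260),.05),("bkL",(183,443),.05),("bkR",(378,440),.05),("rack FR lip",None,0)]:
    if uv: p=atz(W,[k(*uv)],z)[0]; print(n,p.round(4),inv(p))
for uv in [(30,241),(396,239)]: p=atz(W,[uv],0.0)[0]; print(p.round(4),inv(p))
E
```

```text
footL [ 0.62   -0.0788  0.012 ] [-10.2  47.2   0. ]
footR [ 0.6264 -0.0181  0.012 ] [-10.9 108.2   0. ]
stTopL [ 0.6244 -0.0714  0.05  ] [-6.7 55.   0. ]
stTopR [ 0.6284 -0.0238  0.05  ] [ -8.3 102.8   0. ]
bkL [ 0.7018 -0.0791  0.05  ] [71.1 56.5  0. ]
bkR [ 0.7063 -0.0309  0.05  ] [ 70.  104.8   0. ]
[ 0.4924 -0.2802  0.    ] [-113.5 -167.7    0. ]
[0.5309 0.0534 0.    ] [-114.   168.1    0. ]
```

```bash
python3 - <<'E'
from plan import *
q=ctrl.get_obs()["q"]; c=ctrl.get_obs()["eef_pos"]
for (x,z,t) in [(-80,80,21),(-80,70,28),(-80,48,35),(-40,48,35),(-2,48,35),(-40,48,35),(-90,48,35),(-60,48,21)]:
    Rg=orient(t,rk[2]); pin=frame(np.array([[x,75.5,z]])/1000,*rk)[0]; p=pin+Rg.apply([0,.0187,0]); q,e=ik(p,Rg,q,k); print(x,z,t,p.round(4),(p-c).round(4),q.round(2),round(e,5)); c=p
E
```

```text
-80 80 21 [ 0.5606 -0.0433  0.0625] [ 0.1015 -0.0339 -0.0692] [-0.33  0.18  2.05  0.15  0.55 -1.9 ] 0.0
-80 70 28 [ 0.5627 -0.0436  0.0535] [ 0.0021 -0.0002 -0.0091] [-0.35  0.17  2.14  0.31  0.37 -2.07] 0.0
-80 48 35 [ 0.5646 -0.0438  0.0327] [ 0.0019 -0.0002 -0.0208] [-0.37  0.22  2.21  0.92  0.18 -2.7 ] 0.0
-40 48 35 [ 0.6043 -0.0485  0.0327] [ 0.0397 -0.0047  0.    ] [-0.35  0.29  2.12  0.77  0.19 -2.52] 0.0
-2 48 35 [ 0.6421 -0.0529  0.0327] [ 0.0377 -0.0044  0.    ] [-0.33  0.35  2.02  0.64  0.2  -2.37] 0.0
-40 48 35 [ 0.6043 -0.0485  0.0327] [-0.0377  0.0044  0.    ] [-0.35  0.29  2.12  0.77  0.19 -2.52] 0.0
-90 48 35 [ 0.5547 -0.0426  0.0327] [-0.0497  0.0058  0.    ] [-0.38  0.2   2.24  0.96  0.18 -2.74] 0.0
-60 48 21 [ 0.5805 -0.0457  0.0305] [ 0.0258 -0.003  -0.0021] [-0.32  0.29  2.01  0.16  0.49 -1.9 ] 0.0
```

```bash
python3 -m pendant '[0.025,-0.0085,-0.01,0,0,0,0.085,0.026,-0.0085,-0.019,0,0,0,0.085,0.025,-0.0085,-0.02,0,0,0,0.085,0.025,-0.008,-0.02,0,0,0,0.085,0.001,0,-0.003,-0.2,-1.74,0,0.085,0.0005,0,-0.003,-0.2,-1.74,0,0.085,0.0005,0,-0.004,-0.2,-1.74,0,0.085,0.0005,0,-0.004,-0.2,-1.74,0,0.085,0.0005,0,-0.004,-0.2,-1.74,0,0.085,0.0005,0,-0.004,-0.2,-1.74,0,0.085,0.0005,0,-0.004,-0.2,-1.74,0,0.085,0.0005,0,-0.004,-0.2,-1.74,0,0.085]'
python3 -m pendant '[0,0,0,0,0,0,0.085]'
python3 st.py wrist:w8
```

```text
time_s: 13.75
eef_pos: [0.5645, -0.0421, 0.0331]
eef_rot: [-0.663, 0.684, 0.172, 0.251]
wrist_force: [0.8, -0.1, -0.4]
opening: 0.994
time_s: 13.88
eef_pos: [0.5637, -0.0418, 0.0323]
eef_rot: [-0.664, 0.683, 0.171, 0.25]
wrist_force: [-0.3, 0.5, -0.1]
opening: 0.996
t 13.875 q [-0.37  0.22  2.21  0.91  0.19 -2.68] tcp [ 0.5637 -0.0418  0.0323] pinch [ 0.5531 -0.0407  0.0477] tilt 34.7 tz [0.115 0.993 0.007] F [-0.3  0.5 -0.1] open mm 84.7
```

View pics/w8.png

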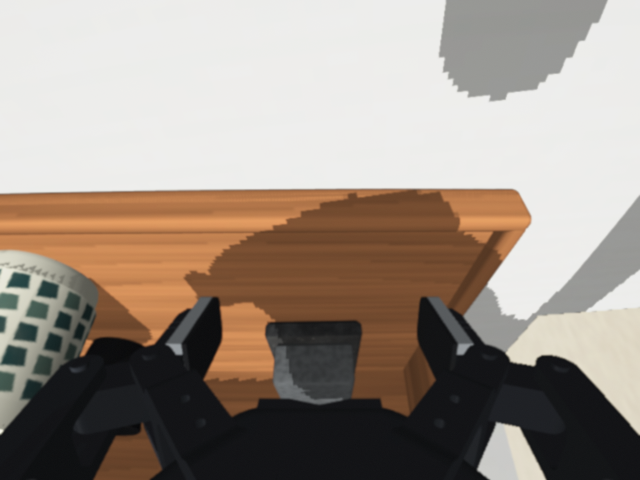

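```bash
python3 -m pendant '[0.013,-0.003,0.001,0,0,0,0.085,0.013,-0.002,0,0,0,0,0.085,0.013,-0.002,0,0,0,0,0.085,0.013,-0.002,0,0,0,0,0.085,0.013,-0.002,0,0,0,0,0.085,0.012,-0.0015,0,0,0,0,0.085,0,0,0,0,0,0,0.085]'
python3 st.py wrist:w9
```

```text
time_s: 14.8
eef_pos: [0.6432, -0.0557, 0.0352]
eef_rot: [-0.663, 0.684, 0.173, 0.251]
wrist_force: [0.6, 0.0, -0.8]
opening: 0.991
t 14.8 q [-0.34  0.35  2.02  0.64  0.22 -2.38] tcp [ 0.6432 -0.0557  0.0352] pinch [ 0.6326 -0.0545  0.0505] tilt 34.9 tz [0.115 0.993 0.005] F [ 0.6  0.  -0.8] open mm 84.3
```

View pics/w9.png

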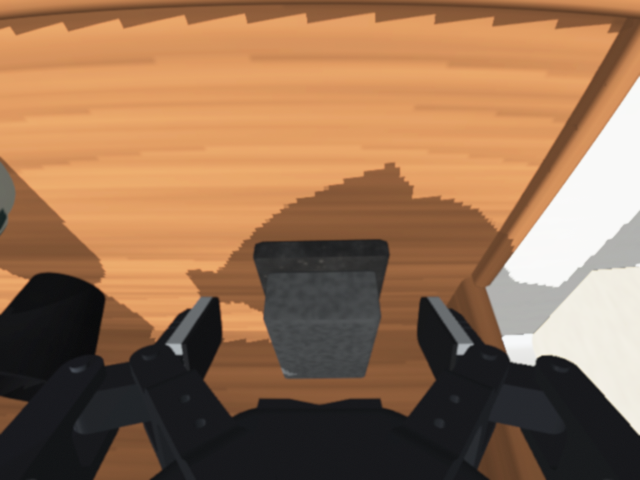

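```bash
python3 -m pendant '[0.002,0.001,-0.004,0,0,0,0.085,0,0,0,0,0,0,0.085,0,0,0,0,0,0,0,0,0,0,0,0,0,0,0,0,0,0,0,0,0,0,0,0,0,0,0,0,0,0,0,0,0,0,0]'
python3 st.py wrist:w10
```

```text
time_s: 15.72
eef_pos: [0.6443, -0.0547, 0.0307]
eef_rot: [-0.663, 0.684, 0.172, 0.251]
wrist_force: [-4.5, -0.2, 5.0]
opening: 0.568
t 15.725 q [-0.33  0.36  2.02  0.66  0.21 -2.4 ] tcp [ 0.6443 -0.0547  0.0307] pinch [ 0.6337 -0.0536  0.0461] tilt 34.9 tz [0.115 0.993 0.006] F [-4.5 -0.2  5. ] open mm 48.3
```

View pics/w10.png

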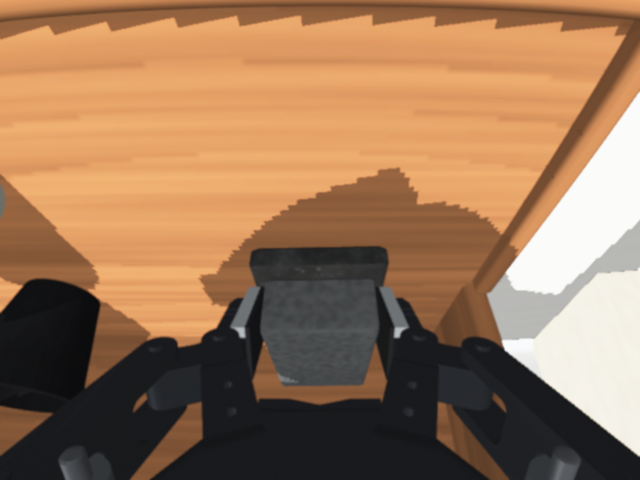

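```bash
python3 -m pendant '[-0.003,0.0003,0.0005,0,0,0,0,-0.008,0.001,0,0,0,0,0,-0.011,0.0013,0,0,0,0,0,-0.011,0.0013,0,0,0,0,0,-0.011,0.0013,0,0,0,0,0,-0.011,0.0013,0,0,0,0,0,-0.011,0.0013,0,0,0,0,0,-0.008,0.001,0,0,0,0,0,-0.004,0.0005,0,0,0,0,0,0,0,0,0,0,0,0]'
python3 st.py wrist:w11
```

```text
time_s: 17.02
eef_pos: [0.5657, -0.0452, 0.0307]
eef_rot: [-0.663, 0.684, 0.172, 0.251]
wrist_force: [-8.3, 0.7, 6.8]
opening: 0.566
t 17.025 q [-0.38  0.23  2.21  0.94  0.19 -2.72] tcp [ 0.5657 -0.0452  0.0307] pinch [ 0.555  -0.0441  0.0461] tilt 34.8 tz [0.115 0.993 0.006] F [-8.3  0.7  6.8] open mm 48.1
```

View pics/w11.png

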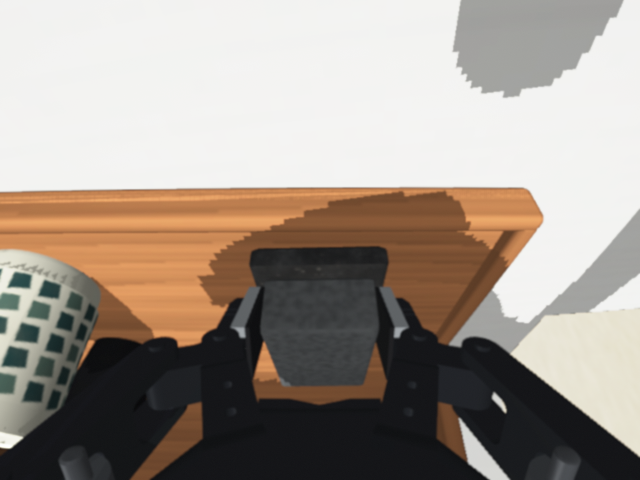

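```bash
python3 - <<'E'
from plan import *
W=cam("wrist",ctrl.get_obs())
inv=lambda p:(R.from_euler("z",-rk[2]).apply([p[0]-rk[0],p[1]-rk[1],0])*1000).round(1)
w=cv2.imread("pics/w11.png"); cv2.imwrite("pics/w11s.png",cv2.resize(w[180:400,220:420],None,fx=2.7,fy=2.7,interpolation=cv2.INTER_CUBIC))
for n,uv,z in [("footL",(251,250),.012),("footR",(387,248),.012),("rackedge",(320,189),0),("corner",(531,188),0),("inner lip",(320,231),.02)]:
    p=atz(W,[uv],z)[0]; print(n,p.round(4),inv(p))
E
```

```text
footL [ 0.5459 -0.0728  0.012 ] [-84.5  44.5   0. ]
footR [ 0.552  -0.0108  0.012 ] [-85.6 106.9   0. ]
rackedge [ 0.5232 -0.0382  0.    ] [-111.    76.2    0. ]
corner [0.5329 0.0519 0.    ] [-111.9  166.8    0. ]
inner lip [ 0.5267 -0.0388  0.02  ] [-107.5   76.     0. ]
```

View pics/w11s.png

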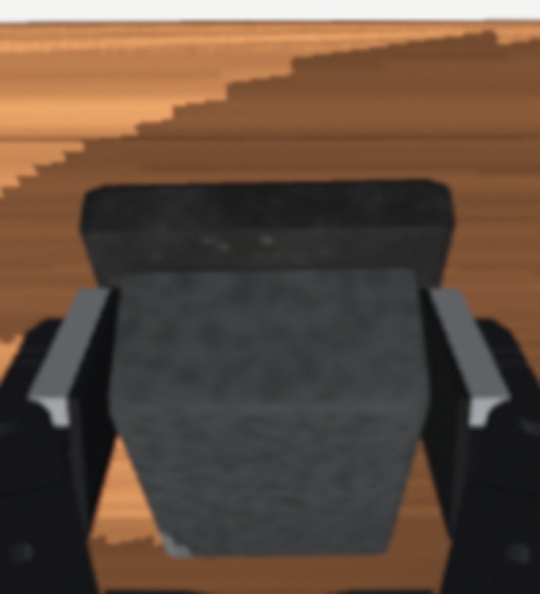

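```bash
python3 -m pendant '[-0.005,0.0006,0,0,0,0,0,-0.005,0.0006,0,0,0,0,0,0,0,0,0,0,0,0,0,0,0.001,0,0,0,0.085,0,0,0,0,0,0,0.085,0,0,0,0,0,0,0.085,0,0,0,0,0,0,0.085,0,0,0,0,0,0,0.085]'
python3 st.py wrist:w12
```

```text
time_s: 18.08
eef_pos: [0.5564, -0.0442, 0.0319]
eef_rot: [-0.663, 0.684, 0.172, 0.251]
wrist_force: [-0.3, -0.6, 0.4]
opening: 0.996
t 18.075 q [-0.38  0.21  2.23  0.97  0.19 -2.75] tcp [ 0.5564 -0.0442  0.0319] pinch [ 0.5457 -0.043   0.0472] tilt 34.9 tz [0.115 0.993 0.006] F [-0.3 -0.6  0.4] open mm 84.7
```

View pics/w12.png

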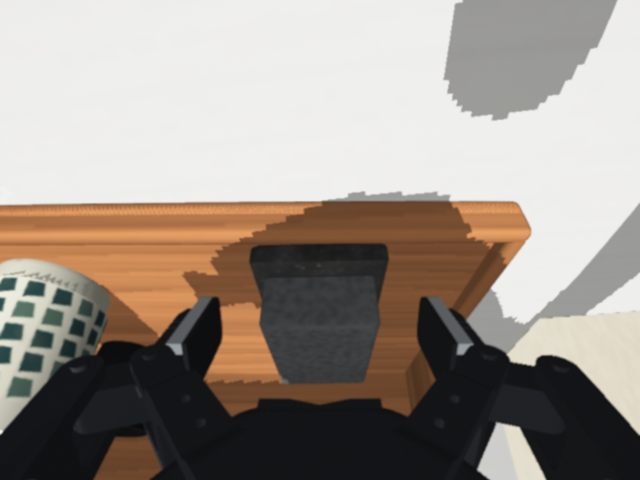

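```bash
python3 -m pendant '[0.002,-0.0003,0,0.29,2.48,0,0.085,0.005,-0.0006,0,0.29,2.48,0,0.085,0.005,-0.0006,0,0.29,2.48,0,0.085,0.005,-0.0006,0,0.29,2.48,0,0.085,0.005,-0.0006,-0.001,0.29,2.48,0,0.085,0.005,-0.0006,-0.001,0.29,2.48,0,0.085,0.006,-0.0006,-0.001,0.29,2.48,0,0.085,0.006,-0.0006,-0.0005,0.29,2.48,0,0.085,0,0,0,0,0,0,0.085]'
python3 st.py wrist:w13
```

```text
time_s: 19.25
eef_pos: [0.5964, -0.0486, 0.0288]
eef_rot: [-0.696, 0.703, 0.052, 0.135]
wrist_force: [-0.1, 0.9, -0.1]
opening: 0.998
t 19.25 q [-0.31  0.36  1.89  0.09  0.64 -1.83] tcp [ 0.5964 -0.0486  0.0288] pinch [ 0.5916 -0.0482  0.0468] tilt 15.2 tz [0.117 0.993 0.006] F [-0.1  0.9 -0.1] open mm 84.8
```

View pics/w13.png

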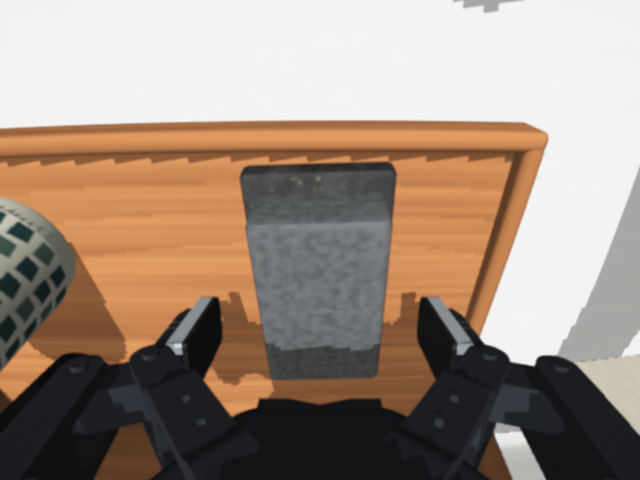

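```bash
python3 - <<'E'
from plan import *
o=ctrl.get_obs();W=cam("wrist",o);M=rot(o["eef_rot"])
P=atz(W,[(248,224),(391,221),(271,379),(378,376)],.05); print(P.round(4),P.mean(0), np.degrees(np.arctan2(*(P[2]+P[3]-P[0]-P[1])[1::-1])))
print("in tool of pinch:",M.inv().apply(P.mean(0)-o["eef_pos"])+[0,.0187,0], np.linalg.norm(P[0]-P[1]),np.linalg.norm(P[0]-P[2]))
E
python3 -m pendant '[0,0,0,0,0,0,0,0,0,0,0,0,0,0,0,0,0,0,0,0,0,0,0,0,0,0,0,0,0,0,0,0,0,0,0]'
python3 st.py
```

```text
[[ 0.5394 -0.0636  0.05  ]
 [ 0.5439 -0.0175  0.05  ]
 [ 0.6194 -0.0717  0.05  ]
 [ 0.6234 -0.0234  0.05  ]] [ 0.58151558 -0.0440559   0.05      ] -5.012414193448885
in tool of pinch: [-0.00817839 -0.00599438  0.00270388] 0.046264512153937724 0.0803964479062562
time_s: 19.92
eef_pos: [0.5948, -0.0481, 0.0285]
eef_rot: [-0.697, 0.703, 0.051, 0.134]
wrist_force: [-4.4, 1.6, 6.4]
opening: 0.576
t 19.925 q [-0.31  0.35  1.89  0.09  0.64 -1.83] tcp [ 0.5948 -0.0481  0.0285] pinch [ 0.5899 -0.0476  0.0466] tilt 15.1 tz [0.117 0.993 0.007] F [-4.4  1.6  6.4] open mm 48.9
```

```bash
python3 -m pendant '[0,0,0.004,0,0,0,0,0,0,0.008,0,0,0,0,0,0,0.01,0,0,0,0,-0.005,0.001,0.01,0,0,0,0,-0.015,0.001,0.005,0,0,0,0,-0.025,0.002,0.005,0,0,0,0,-0.03,0.001,0.01,0,0,0,0,-0.03,0,0.015,0,0,0,0,-0.025,0,0.02,0,0,0,0,-0.015,0,0.015,0,0,0,0,-0.005,0,0.005,0,0,0,0,0,0,0,0,0,0,0]'
python3 st.py wrist:w14
```

```text
time_s: 21.42
eef_pos: [0.4456, -0.0435, 0.136]
eef_rot: [-0.696, 0.703, 0.052, 0.135]
wrist_force: [0.6, 0.7, -6.3]
opening: 0.571
t 21.425 q [-0.43 -0.19  2.21  0.11  0.87 -1.94] tcp [ 0.4456 -0.0435  0.136 ] pinch [ 0.4407 -0.0431  0.1541] tilt 15.2 tz [0.117 0.993 0.006] F [ 0.6  0.7 -6.3] open mm 48.6
```

View pics/w14.png

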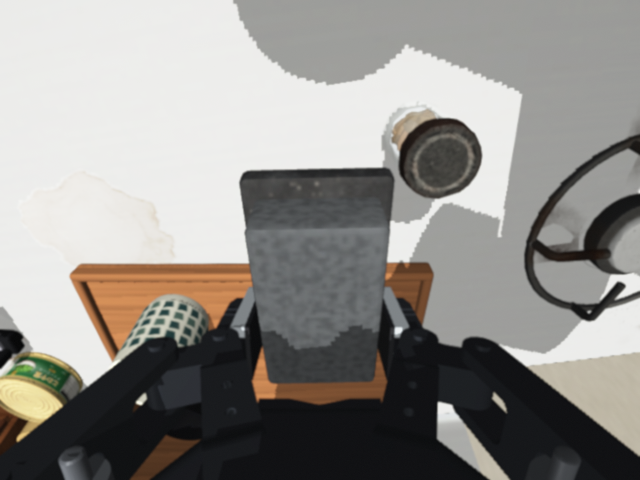

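```bash
python3 - <<'E'
import cv2
w=cv2.imread("pics/w14.png"); cv2.imwrite("pics/w14s.png",cv2.resize(w[155:400,220:420],None,fx=2.45,fy=2.45,interpolation=cv2.INTER_CUBIC))
E
```

```text
(no output)
```

View pics/w14s.png

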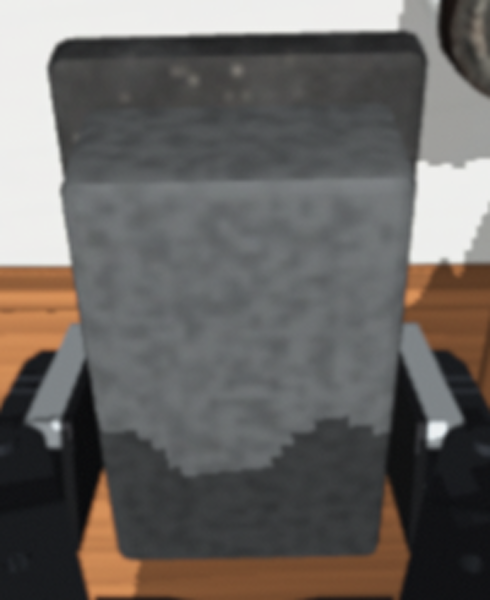

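```bash
cat > hand.py <<'E'
from plan import *
def solve(o,pts,yaw):
    W=cam("wrist",o)
    P=np.array([a for a,_ in pts])/1000; U=np.array([b for _,b in pts],float)
    def res(s):
        Q=R.from_euler("ZYX",[yaw+s[3],s[4],s[5]]).apply(P)+s[:3]
        return (proj(W,Q)-U).ravel()
    f=least_squares(res,[*o["eef_pos"],0,0,0],loss="soft_l1")
    print("origin",f.x[:3].round(4),"yaw,pitch,roll deg",np.degrees([yaw+f.x[3],f.x[4],f.x[5]]).round(2)); print(res(f.x).reshape(-1,2).round(1).tolist())
    ty=rot(o["eef_rot"]).apply([0,1,0]); pin=o["eef_pos"]-.0187*ty
    print("origin rel TCP world",(f.x[:3]-o["eef_pos"]).round(4)); return f.x
E
python3 - <<'E'
from hand import *
o=ctrl.get_obs(); g=lambda u,v:(220+u/2.45,155+v/2.45)
pts=[((-50,-31,12),g(50,62)),((-50,31,12),g(426,57)),((-42,-25,38),g(64,183)),((-42,25,38),g(415,178)),((42,-25,38),g(118,556)),((42,25,38),g(380,553)),((-50,0,0),g(240,38))]
x=solve(o,pts,rk[2])
E
```

```text
origin [ 0.4399 -0.041   0.1137] yaw,pitch,roll deg [-5.68 -1.    0.39]
[[0.3, 0.8], [0.5, 0.2], [-0.2, -0.1], [0.0, -0.3], [0.9, 0.1], [-1.9, 0.1], [-0.5, -0.9]]
origin rel TCP world [-0.0056  0.0025 -0.0218]
```

```bash
python3 -m pendant '[0.003,-0.012,0,0,0,0,0,0.003,-0.025,0,0,0,0,0,0.003,-0.035,0,0,0,-0.2,0,0.003,-0.038,0,0,0,-0.2,0,0.003,-0.04,0,0,0,-0.2,0,0.003,-0.04,0,0,0,-0.2,0,0.003,-0.04,0,0,0,-0.2,0,0.003,-0.04,0,0,0,-0.2,0,0.003,-0.038,0,0,0,-0.2,0,0.003,-0.03,0,0,0,-0.2,0,0.004,-0.02,0,0,0,0,0,0.004,-0.012,0,0,0,0,0]'
python3 -m pendant '[0,0,-0.015,0,0,0,0,0,0,-0.015,0,0,0,0,0,0,-0.015,0,0,0,0,0,0,0,0,0,0,0]'
python3 st.py wrist:w15 scene:s15 top:t15
```

```text
time_s: 22.98
eef_pos: [0.4829, -0.4152, 0.1339]
eef_rot: [-0.695, 0.703, 0.041, 0.144]
wrist_force: [-0.1, 0.9, -6.8]
opening: 0.569
time_s: 23.48
eef_pos: [0.4824, -0.4113, 0.0879]
eef_rot: [-0.696, 0.702, 0.041, 0.143]
wrist_force: [0.7, 0.4, -6.3]
opening: 0.572
t 23.475 q [-1.    0.35  1.74  0.26  0.9  -2.57] tcp [ 0.4824 -0.4113  0.0879] pinch [ 0.4776 -0.4108  0.1059] tilt 15.0 tz [0.144 0.99  0.01 ] F [ 0.7  0.4 -6.3] open mm 48.6
```

View pics/w15.png

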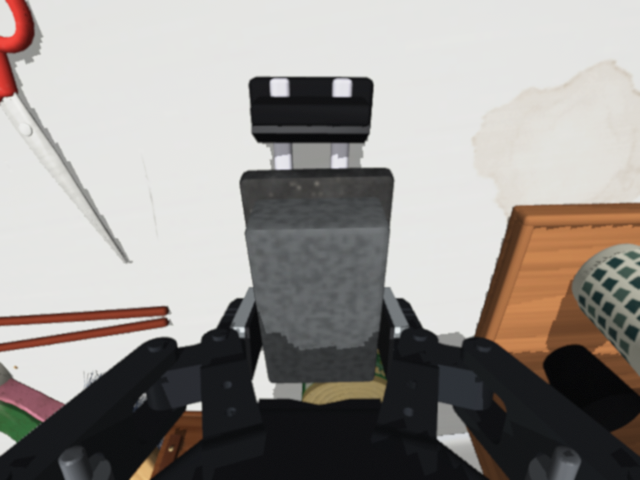

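View pics/s15.png

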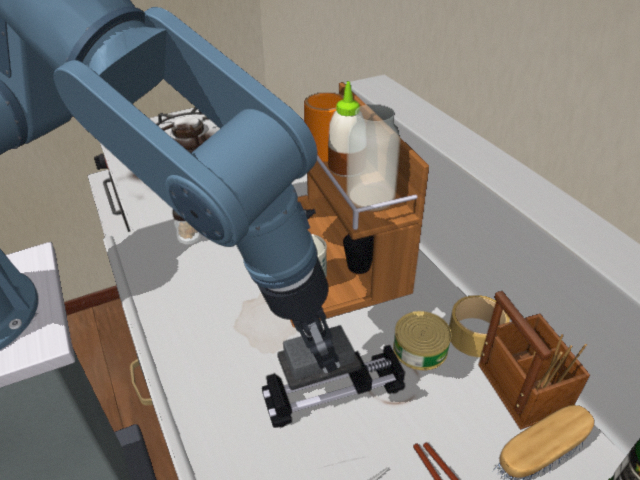

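```bash
python3 - <<'E'
import cv2
w=cv2.imread("pics/w15.png"); cv2.imwrite("pics/w15s.png",cv2.resize(w[65:265,220:420],None,fx=3,fy=3,interpolation=cv2.INTER_CUBIC))
s=cv2.imread("pics/s15.png"); cv2.imwrite("pics/s15s.png",cv2.resize(s[320:430,250:420],None,fx=4.5,fy=4.5,interpolation=cv2.INTER_CUBIC))
E
```

```text
(no output)
```

View pics/w15s.png

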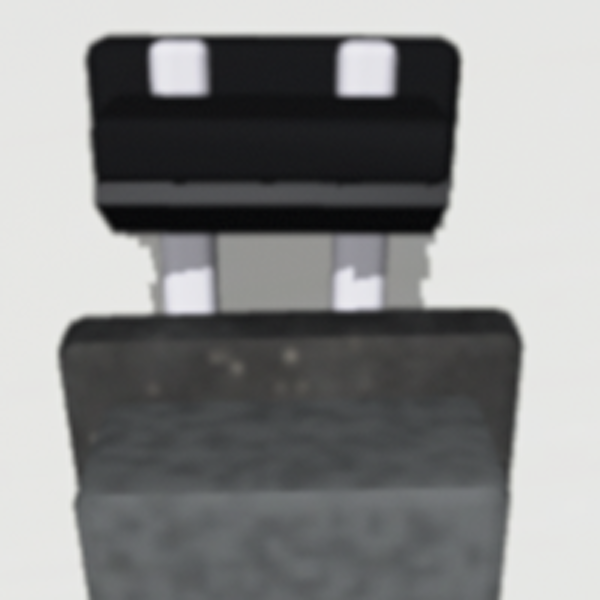

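View pics/s15s.png

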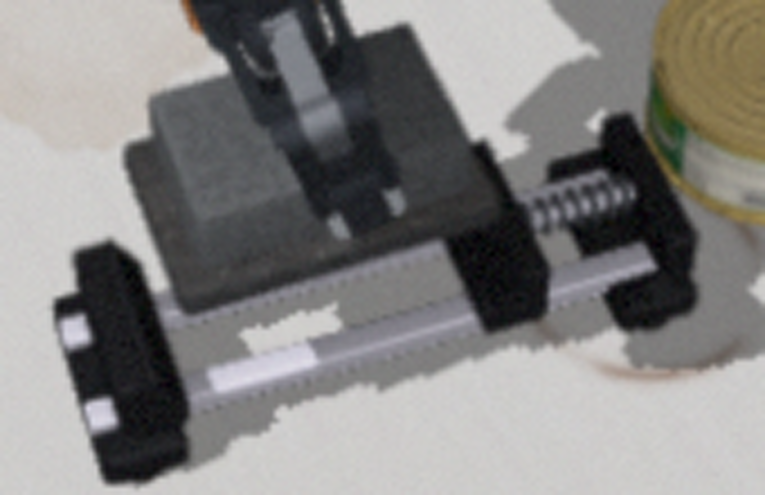

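```bash
python3 - <<'E'
from hand import *
o=ctrl.get_obs(); W=cam("wrist",o);M=rot(o["eef_rot"]); g=lambda u,v:(220+u/3,65+v/3)
P=atz(W,[g(163,250),g(384,250),g(163,305),g(384,305),g(112,232),g(437,232)],.022); print(P.round(4))
ax=np.array([np.cos(-8.3/57.3),np.sin(-8.3/57.3)]);n=np.array([-ax[1],ax[0]])
print("stop face along",(P[4:,:2]@ax).round(4),"-> centre along",P[4:,:2].mean(0)@ax+.05,"lat rails",(P[:4,:2]@n).round(4),"mean",(P[:4,:2]@n).mean())
c=np.array([.4755,-.4125]); print("earlier centre along,lat",c@ax,c@n,"pinch lat",(o["eef_pos"]-.0187*M.apply([0,1,0]))[:2]@n,"cam height",W[1])
pts=[((-50,-31,12),g(60,340)),((-50,31,12),g(523,336)),((-42,-25,38),g(77,490)),((-42,25,38),g(509,488)),((42,-25,38),(267.5,381.5)),((42,25,38),(374.5,381)),((-50,0,0),g(290,313))]
x=solve(o,pts,-8.3/57.3); print("stone along,lat",x[:2]@ax,x[:2]@n)
# scene-based: foot corners in scene: near-front-bottom (185,308), near-back-bottom(505,215), far front bottom? (130,150)
S=cam("scene"); s=lambda u,v:(250+u/4.5,320+v/4.5)
for z in (.0714,.0695):
    a=atz(S,[s(188,308),s(508,213)],z); print(z,a.round(4),(a[:,:2]@ax).round(4),(a[:,:2]@n).round(4))
h=atz(S,[s(187,405),s(490,330)],.022); print("holder scene: fixed face right corner(y-28), sprung block",h.round(4),h[:,:2]@ax,h[:,:2]@n)
r=atz(S,[s(190,400),s(480,318),s(160,305)],.022);print("rail outer right/left",r.round(4),r[:,:2]@ax,r[:,:2]@n)
E
```

```text
[[ 0.4294 -0.4288  0.022 ]
 [ 0.4354 -0.3882  0.022 ]
 [ 0.4399 -0.4311  0.022 ]
 [ 0.4461 -0.3893  0.022 ]
 [ 0.4247 -0.4374  0.022 ]
 [ 0.4335 -0.3782  0.022 ]]
stop face along [0.4834 0.4835] -> centre along 0.5334744629912878 lat rails [-0.3624 -0.3213 -0.3631 -0.3209] mean -0.3419066627078132
earlier centre along,lat 0.5300628227229429 -0.33954367019131115 pinch lat -0.33947806705945144 cam height [ 0.37736917 -0.39740371  0.20832919]
origin [ 0.4773 -0.411   0.0695] yaw,pitch,roll deg [-7.48 -0.89  0.29]
[[-0.0, 1.3], [0.4, 0.5], [-0.5, 0.1], [0.0, -1.1], [0.5, 0.4], [-2.0, -0.2], [0.6, -0.9]]
origin rel TCP world [-0.0064  0.0025 -0.0214]
stone along,lat 0.5315946225743352 -0.33782622833733106
0.0714 [[ 0.4257 -0.4319  0.0714]
 [ 0.5254 -0.4455  0.0714]] [0.4836 0.5842] [-0.366 -0.365]
0.0695 [[ 0.4262 -0.4307  0.0695]
 [ 0.5262 -0.4443  0.0695]] [0.4839 0.5848] [-0.3646 -0.3637]
holder scene: fixed face right corner(y-28), sprung block [[ 0.4231 -0.4313  0.022 ]
 [ 0.5184 -0.4504  0.022 ]] [0.48093307 0.57800563] [-0.3656747  -0.37080851]
rail outer right/left [[ 0.4247 -0.4301  0.022 ]
 [ 0.5179 -0.445   0.022 ]
 [ 0.4311 -0.394   0.022 ]] [0.48231268 0.57673193 0.4834651 ] [-0.36426076 -0.36556422 -0.32759523]
```

```bash
python3 -m pendant '[-0.0016,-0.0043,-0.008,0,0,0,0,0,0,-0.01,0,0,0,0,0,0,-0.009,0,0,0,0,0,0,0,0,0,0,0]'
python3 st.py wrist:w16 scene:s16
python3 - <<'E'
import cv2
w=cv2.imread("pics/w16.png"); cv2.imwrite("pics/w16s.png",cv2.resize(w[65:265,220:420],None,fx=3,fy=3,interpolation=cv2.INTER_CUBIC))
s=cv2.imread("pics/s16.png"); cv2.imwrite("pics/s16s.png",cv2.resize(s[320:430,250:420],None,fx=4.5,fy=4.5,interpolation=cv2.INTER_CUBIC))
E
```

```text
time_s: 24.12
eef_pos: [0.481, -0.4166, 0.0618]
eef_rot: [-0.696, 0.703, 0.041, 0.144]
wrist_force: [1.0, 0.0, -6.0]
opening: 0.57
t 24.125 q [-1.    0.4   1.74  0.27  0.86 -2.59] tcp [ 0.481  -0.4166  0.0618] pinch [ 0.4762 -0.4161  0.0799] tilt 15.0 tz [0.145 0.989 0.009] F [ 1.  0. -6.] open mm 48.5
```

View pics/w16s.png

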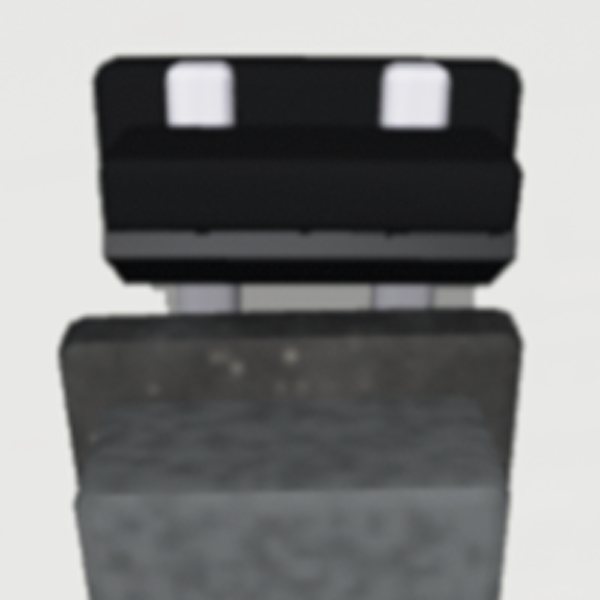

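View pics/s16s.png

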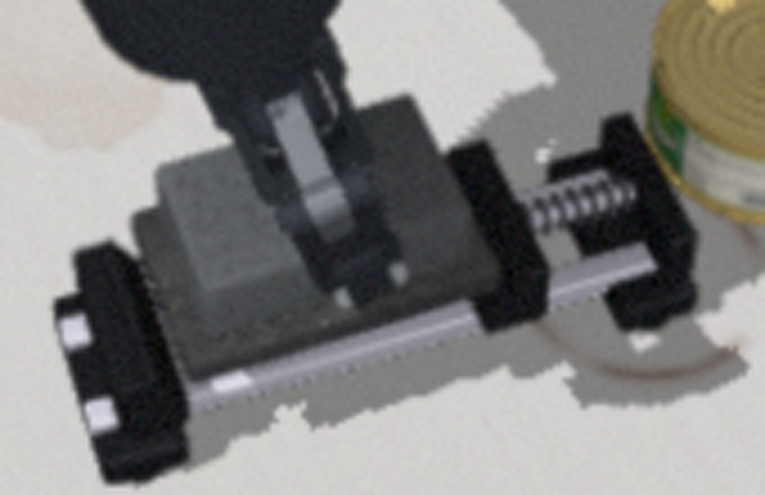

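```bash
python3 -m pendant '[0.0002,0.0015,-0.003,0,0,0,0,0,0,-0.003,0,0,0,0,0,0,0,0,0,0,0]'; python3 -m pendant '[0,0,-0.003,0,0,0,0,0,0,0,0,0,0,0]'
```

```text
time_s: 24.6
eef_pos: [0.4818, -0.4159, 0.0571]
eef_rot: [-0.695, 0.703, 0.042, 0.144]
wrist_force: [0.4, -0.1, -7.0]
opening: 0.567
time_s: 24.85
eef_pos: [0.4817, -0.416, 0.0541]
eef_rot: [-0.695, 0.703, 0.042, 0.144]
wrist_force: [-0.3, 0.5, -6.6]
opening: 0.568
```

```bash
python3 -m pendant '[0,0,-0.003,0,0,0,0,0,0,0,0,0,0,0]'; python3 -m pendant '[0,0,-0.003,0,0,0,0,0,0,0,0,0,0,0]'; python3 -m pendant '[0,0,-0.003,0,0,0,0,0,0,0,0,0,0,0]'
```

```text
time_s: 25.1
eef_pos: [0.4817, -0.4164, 0.0515]
eef_rot: [-0.695, 0.704, 0.042, 0.144]
wrist_force: [-3.0, 0.2, -3.8]
opening: 0.572
time_s: 25.35
eef_pos: [0.4824, -0.4169, 0.049]
eef_rot: [-0.694, 0.704, 0.042, 0.145]
wrist_force: [-0.7, -0.7, -1.4]
opening: 0.572
time_s: 25.6
eef_pos: [0.4833, -0.4174, 0.047]
eef_rot: [-0.694, 0.704, 0.043, 0.145]
wrist_force: [2.5, 0.8, 4.0]
opening: 0.574
```

```bash
python3 -m pendant '[0,0,-0.003,0,0,0,0,0,0,0,0,0,0,0]'; python3 -m pendant '[0,0,-0.003,0,0,0,0,0,0,0,0,0,0,0]'; python3 st.py scene:s17; python3 - <<'E'
import cv2
s=cv2.imread("pics/s17.png"); cv2.imwrite("pics/s17s.png",cv2.resize(s[320:430,250:420],None,fx=4.5,fy=4.5,interpolation=cv2.INTER_CUBIC))
E
```

```text
time_s: 25.85
eef_pos: [0.4837, -0.4178, 0.0441]
eef_rot: [-0.693, 0.705, 0.043, 0.146]
wrist_force: [5.7, -2.1, 0.6]
opening: 0.571
time_s: 26.1
eef_pos: [0.4838, -0.4178, 0.0408]
eef_rot: [-0.693, 0.704, 0.043, 0.146]
wrist_force: [6.3, -3.3, -1.0]
opening: 0.572
t 26.1 q [-1.    0.43  1.74  0.28  0.81 -2.61] tcp [ 0.4838 -0.4178  0.0408] pinch [ 0.4789 -0.4171  0.0588] tilt 15.4 tz [0.146 0.989 0.004] F [ 6.3 -3.3 -1. ] open mm 48.6
```

View pics/s17s.png

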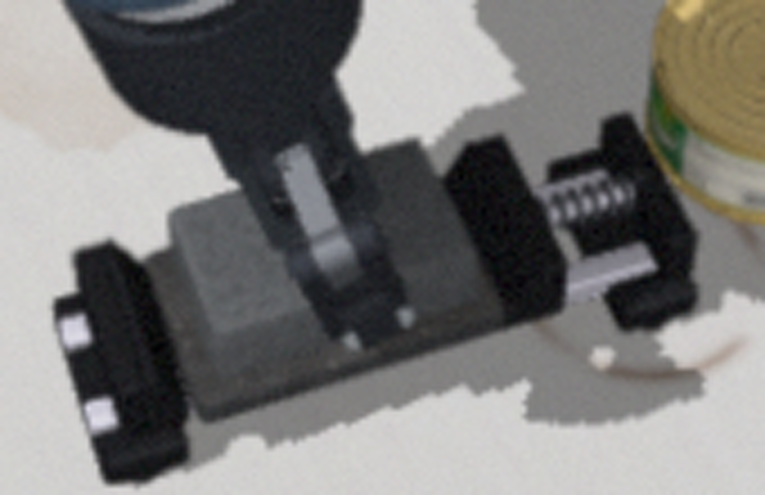

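```bash
python3 -m pendant '[0,0,-0.002,0,0,0,0,0,0,0,0,0,0,0]'; python3 -m pendant '[0,0,-0.002,0,0,0,0,0,0,0,0,0,0,0]';
```

```text
time_s: 26.4
eef_pos: [0.4839, -0.4178, 0.0389]
eef_rot: [-0.693, 0.704, 0.043, 0.146]
wrist_force: [9.3, -1.5, 0.6]
opening: 0.572
time_s: 26.65
eef_pos: [0.4841, -0.4179, 0.0386]
eef_rot: [-0.693, 0.704, 0.043, 0.146]
wrist_force: [0.4, 2.3, 14.5]
opening: 0.573
```

```bash
python3 -m pendant '[0,0,-0.001,0,0,0,0,0,0,0,0,0,0,0]'; python3 -m pendant '[0,0,0.001,0,0,0,0.085,0,0,0,0,0,0,0.085,0,0,0,0,0,0,0.085,0,0,0,0,0,0,0.085,0,0,0.02,0,0,0,0.085,0,0,0.03,0,0,0,0.085,0,0,0.035,0,0,0,0.085,0,0,0.035,0,0,0,0.085,-0.02,0.02,0.02,0,0,0,0.085,0,0,0,0,0,0,0.085]'; python3 st.py scene:s18 wrist:w18 top:t18; python3 - <<'E'
import cv2
s=cv2.imread("pics/s18.png"); cv2.imwrite("pics/s18s.png",cv2.resize(s[320:430,250:420],None,fx=4.5,fy=4.5,interpolation=cv2.INTER_CUBIC))
E
```

```text
time_s: 26.9
eef_pos: [0.4841, -0.4179, 0.0385]
eef_rot: [-0.693, 0.704, 0.043, 0.146]
wrist_force: [-3.7, 5.8, 23.6]
opening: 0.57
time_s: 28.15
eef_pos: [0.4621, -0.3965, 0.1789]
eef_rot: [-0.693, 0.705, 0.043, 0.145]
wrist_force: [0.5, -0.2, -0.2]
opening: 1.001
t 28.15 q [-1.01  0.17  1.75  0.24  1.06 -2.54] tcp [ 0.4621 -0.3965  0.1789] pinch [ 0.4572 -0.3958  0.1969] tilt 15.3 tz [0.145 0.989 0.003] F [ 0.5 -0.2 -0.2] open mm 85.1
```

View pics/s18s.png

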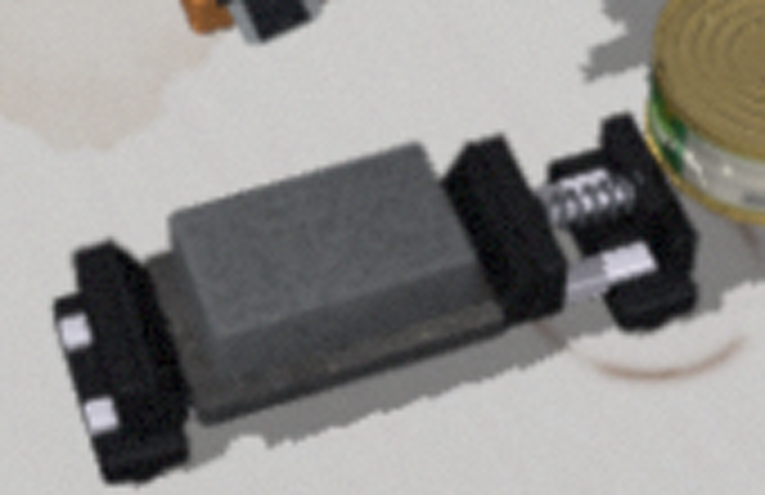

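View pics/w18.png

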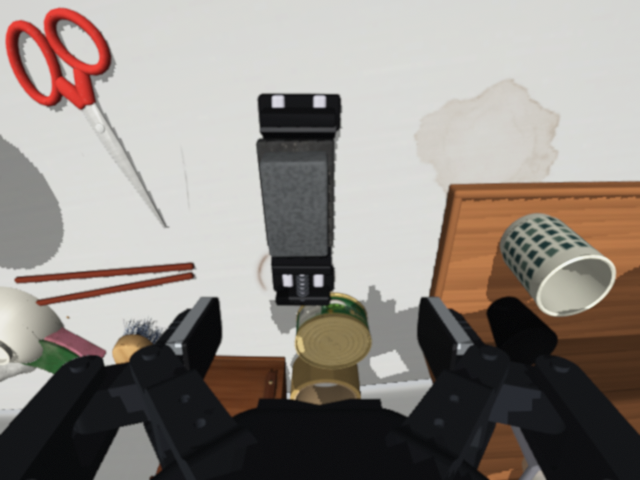

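```bash
python3 - <<'E'
from h import *
np.save("o18.npy",ctrl.get_obs(),allow_pickle=True)
s=cv2.imread("pics/w18.png"); cv2.imwrite("pics/w18s.png",cv2.resize(s[85:310,230:370],None,fx=2.66*1.3,fy=2.66,interpolation=cv2.INTER_CUBIC))
s=cv2.imread("pics/t18.png"); cv2.imwrite("pics/t18s.png",cv2.resize(s[170:340,370:480],None,fx=3.5,fy=3.5,interpolation=cv2.INTER_CUBIC))
E
```

```text
(no output)
```

View pics/w18s.png

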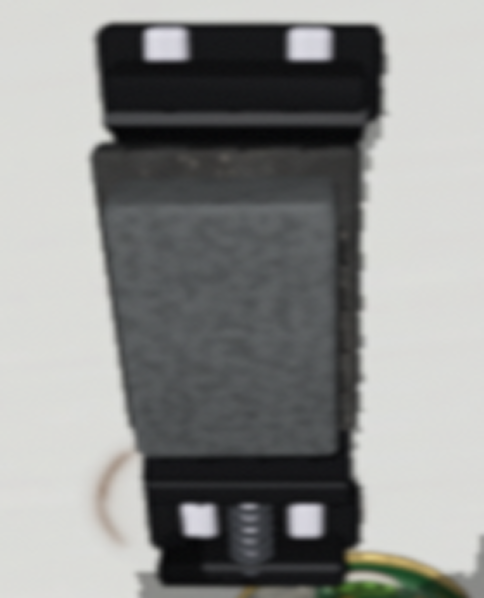

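View pics/t18s.png

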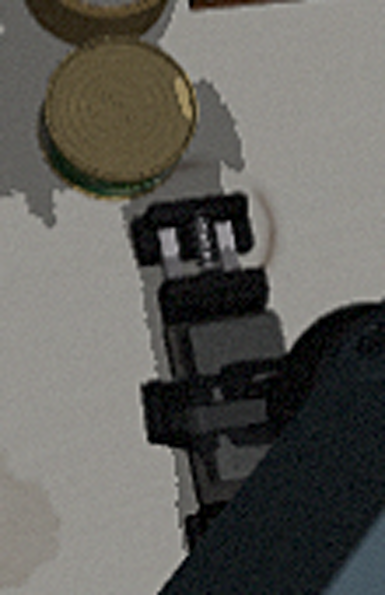

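```bash
python3 - <<'E'
from h import *
W=cam("wrist",np.load("o18.npy",allow_pickle=True).item()); g=lambda u,v:(230+u/(2.66*1.3),85+v/2.66)
A=atz(W,[g(143,45),g(333,45),g(182,520),g(325,520)],.022)
B=atz(W,[g(93,150),g(362,148)],.034); C=atz(W,[g(105,203),g(335,203),g(138,455),g(337,452)],.060)
y=-8.3/57.3;ax=np.array([np.cos(y),np.sin(y)]);n=np.array([-ax[1],ax[0]])
for q in(A,B,C): print((q[:,:2]@ax).round(4),(q[:,:2]@n).round(4),(q[:,:2]@n).mean().round(4))
ya=np.degrees(np.arctan2(*(A[2]+A[3]-A[0]-A[1])[1::-1]));yc=np.degrees(np.arctan2(*(C[2]+C[3]-C[0]-C[1])[1::-1]));print(ya,yc)
E
```

```text
[0.4525 0.4527 0.6246 0.6248] [-0.3592 -0.3175 -0.3601 -0.318 ] -0.3387
[0.4793 0.479 ] [-0.3708 -0.3111] -0.3409
[0.4863 0.4865 0.568  0.5671] [-0.365  -0.3177 -0.3643 -0.3162] -0.3408
-8.526426454793073 -7.5519531282811725
```

Clamped: the stone is 2 mm off sideways and about 1° off lengthwise, with the sprung stop pushed back. Now the jar goes back.

```bash
python3 -m pendant '[0,0.015,0,0,0,0.2,0.085,-0.002,0.03,0,0,0,0.2,0.085,-0.004,0.04,0,0,0,0.2,0.085,-0.004,0.045,-0.003,-0.08,-0.7,0.2,0.085,-0.005,0.045,-0.003,-0.08,-0.7,0.2,0.085,-0.005,0.045,-0.003,-0.08,-0.7,0.2,0.085,-0.005,0.045,-0.003,-0.08,-0.7,0.2,0.085,-0.005,0.045,-0.003,-0.08,-0.7,0.2,0.085,-0.005,0.04,-0.003,-0.08,-0.7,0,0.085,-0.004,0.038,-0.004,-0.08,-0.7,0,0.085,-0.003,0.026,-0.004,-0.08,-0.7,0,0.085,0,0.013,-0.003,0,0,0,0.085]'; python3 -m pendant '[0,0,0,0,0,0,0.085]'; python3 st.py wrist:w19
```

```text
time_s: 29.8
eef_pos: [0.4185, 0.033, 0.1453]
eef_rot: [-0.69, 0.699, 0.087, 0.167]
wrist_force: [0.2, 0.7, -0.3]
opening: 0.995
time_s: 29.92
eef_pos: [0.4189, 0.0323, 0.1455]
eef_rot: [-0.69, 0.699, 0.087, 0.167]
wrist_force: [0.0, 1.3, 0.3]
opening: 1.002
t 29.925 q [-0.25 -0.36  2.33  0.08  0.81 -1.75] tcp [0.4189 0.0323 0.1455] pinch [0.4123 0.0329 0.163 ] tilt 20.6 tz [0.113 0.994 0.008] F [0.  1.3 0.3] open mm 85.2
```

View pics/w19.png

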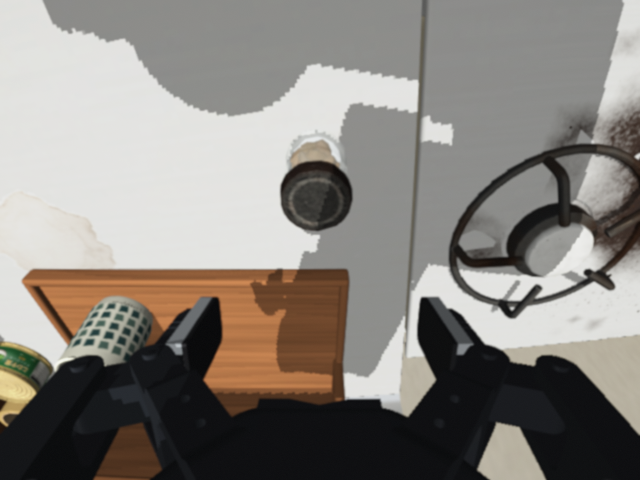

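```bash
python3 -m pendant '[0.001,-0.002,-0.012,0,-0.3,-0.3,0.085,0,0,-0.02,0,0,0,0.085,0,0,-0.025,0,0,0,0.085,0,0,-0.025,0,0,0,0.085,0,0,-0.02,0,0,0,0.085,0,0,-0.014,0,0,0,0.085,0,0,-0.006,0,0,0,0.085,0,0,0,0,0,0,0.085]'; python3 st.py wrist:w20
```

```text
time_s: 30.98
eef_pos: [0.4208, 0.0285, 0.0242]
eef_rot: [-0.689, 0.699, 0.086, 0.172]
wrist_force: [0.1, -0.1, 0.2]
opening: 0.998
t 30.975 q [-0.26 -0.02  2.4   0.14  0.41 -1.83] tcp [0.4208 0.0285 0.0242] pinch [0.4141 0.0292 0.0417] tilt 21.0 tz [0.122 0.992 0.008] F [ 0.1 -0.1  0.2] open mm 84.9
```

View pics/w20.png

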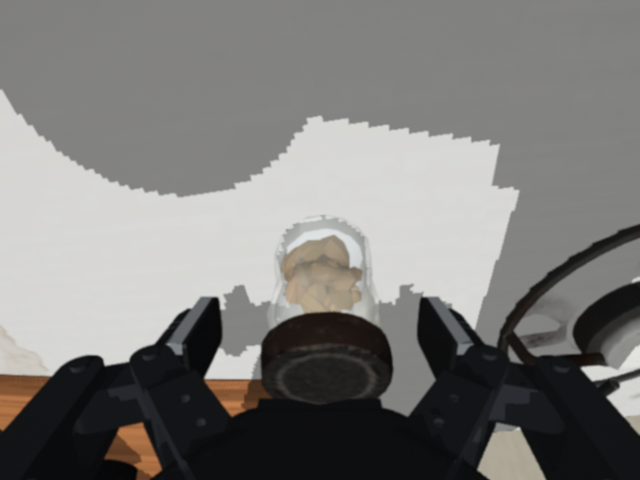

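```bash
python3 -m pendant '[-0.0005,0.0015,-0.0012,0,0,0,0.085,0,0,0,0,0,0,0,0,0,0,0,0,0,0,0,0,0,0,0,0,0,0,0,0,0,0,0,0,0,0,0,0,0,0,0,0,0,0.01,0,0,0,0,0,0,0.015,0,0,0,0,0,0,0.015,0,0,0,0,0,0,0.01,0,0,0,0,0,0,0,0,0,0,0]'; python3 st.py wrist:w21
```

```text
time_s: 32.4
eef_pos: [0.421, 0.0302, 0.0742]
eef_rot: [-0.689, 0.699, 0.087, 0.173]
wrist_force: [0.3, -0.5, -1.1]
opening: 0.504
t 32.4 q [-0.25 -0.18  2.38  0.1   0.58 -1.78] tcp [0.421  0.0302 0.0742] pinch [0.4143 0.0309 0.0916] tilt 21.2 tz [0.121 0.993 0.008] F [ 0.3 -0.5 -1.1] open mm 42.8
```

View pics/w21.png

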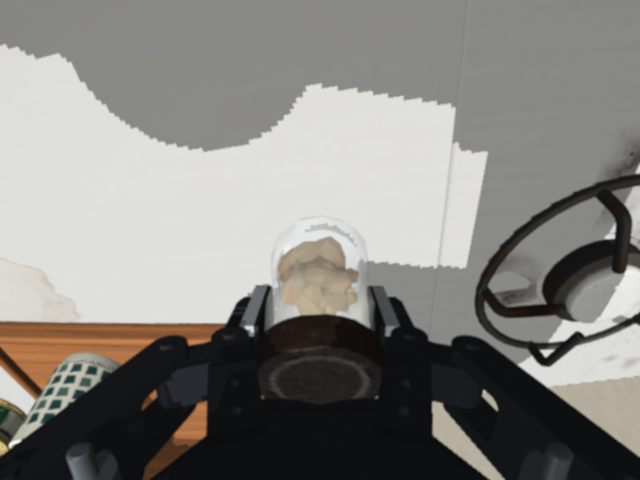

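```bash
python3 -m pendant '[0.012,-0.006,0,0,0,0,0,0.025,-0.012,0,0,0,0,0,0.03,-0.014,0,0,0,0,0,0.03,-0.014,0,0,0,0,0,0.03,-0.013,0,0,0,0,0,0.025,-0.011,0,0,0,0,0,0.0105,-0.005,-0.005,0,0,0,0,0,0,-0.015,0,0,0,0,0,0,-0.01,0,0,0,0,0,0,-0.005,0,0,0,0,0,0,0,0,0,0,0]'; python3 st.py wrist:w22
```

```text
time_s: 33.83
eef_pos: [0.5821, -0.0442, 0.0375]
eef_rot: [-0.689, 0.699, 0.086, 0.171]
wrist_force: [0.1, -0.7, -1.2]
opening: 0.5
t 33.825 q [-0.32  0.28  2.    0.16  0.51 -1.9 ] tcp [ 0.5821 -0.0442  0.0375] pinch [ 0.5754 -0.0435  0.055 ] tilt 21.0 tz [0.121 0.993 0.008] F [ 0.1 -0.7 -1.2] open mm 42.5
```

View pics/w22.png

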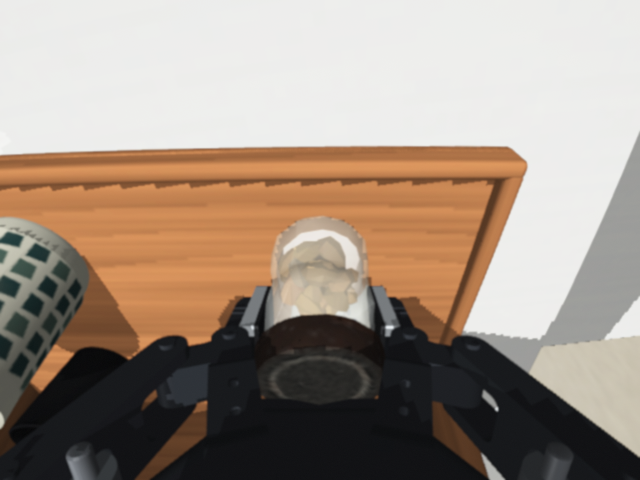

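```bash
python3 -m pendant '[0.0005,0,-0.0015,0,0,0,0,0,0,0,0,0,0,0]'; python3 -m pendant '[0,0,-0.0008,0,0,0,0,0,0,0,0,0,0,0]'
```

```text
time_s: 34.12
eef_pos: [0.5837, -0.0447, 0.0371]
eef_rot: [-0.689, 0.699, 0.087, 0.172]
wrist_force: [-0.2, 0.5, -0.8]
opening: 0.5
time_s: 34.38
eef_pos: [0.5835, -0.0447, 0.036]
eef_rot: [-0.689, 0.699, 0.086, 0.172]
wrist_force: [-0.6, 0.2, -1.1]
opening: 0.503
```

```bash
python3 -m pendant '[0,0,-0.0007,0,0,0,0,0,0,0,0,0,0,0]'; python3 -m pendant '[0,0,-0.0006,0,0,0,0,0,0,0,0,0,0,0]'
```

```text
time_s: 34.62
eef_pos: [0.5841, -0.0448, 0.036]
eef_rot: [-0.689, 0.699, 0.087, 0.172]
wrist_force: [-1.5, 0.6, 5.1]
opening: 0.501
time_s: 34.88
eef_pos: [0.5846, -0.0448, 0.036]
eef_rot: [-0.689, 0.699, 0.087, 0.173]
wrist_force: [-3.6, 1.4, 9.6]
opening: 0.5
```

```bash
python3 -m pendant '[0,0,0.0008,0,0,0,0.085,0,0,0,0,0,0,0.085,0,0,0,0,0,0,0.085,0,0,0,0,0,0,0.085,-0.004,0.0005,0.012,0,0,0,0.085,-0.01,0.001,0.025,0,0,0,0.085,-0.015,0.002,0.03,0,0,0,0.085,-0.025,0.003,0.03,0,0,0,0.085,-0.04,0.003,0.02,0,0,0,0.085,-0.04,0.003,0.01,0,0,0,0.085,-0.02,0,0,0,0,0,0.085,0,0,0,0,0,0,0.085]'; python3 st.py wrist:w23 scene:s23 top:t23
python3 - <<'E'
from plan import *
np.save("o23.npy",ctrl.get_obs(),allow_pickle=True)
for t in ["spice_jar","tea_cup","black_tumbler","fish_tin"]:
    for c in ["scene","top"]: print(t,c,[(round(d["score"],2),d["bbox"]) for d in ctrl.silhouettes(t,c)[:1]])
E
```

```text
time_s: 36.38
eef_pos: [0.4288, -0.0322, 0.1631]
eef_rot: [-0.688, 0.699, 0.087, 0.173]
wrist_force: [-0.2, 0.1, -0.8]
opening: 0.997
t 36.375 q [-0.45 -0.37  2.3   0.16  0.87 -1.98] tcp [ 0.4288 -0.0322  0.1631] pinch [ 0.4221 -0.0315  0.1805] tilt 21.2 tz [0.122 0.992 0.007] F [-0.2  0.1 -0.8] open mm 84.7
spice_jar scene [(0.72, [267.6, 193.2, 292.9, 235.7])]
spice_jar top [(0.81, [215.7, 272.3, 243.9, 301.0])]
tea_cup scene [(0.64, [288.5, 233.3, 327.4, 291.5])]
tea_cup top [(0.74, [290.7, 249.6, 330.3, 293.1])]
black_tumbler scene [(0.62, [345.9, 236.3, 373.6, 274.1])]
black_tumbler top [(0.51, [304.0, 233.8, 311.9, 237.9])]
fish_tin scene [(0.92, [393.1, 311.5, 451.1, 368.8])]
fish_tin top [(0.86, [378.9, 180.0, 428.1, 229.2])]
```

View pics/w23.png

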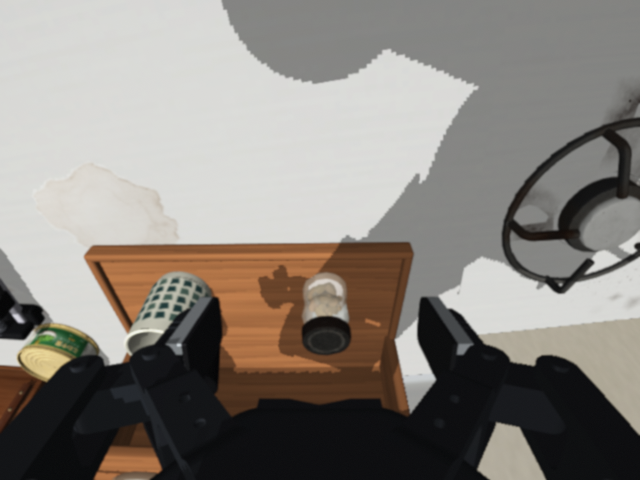

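View pics/s23.png

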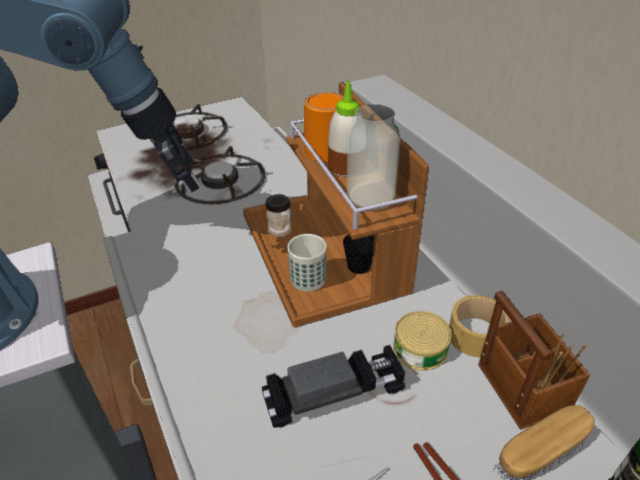

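```bash
python3 - <<'E'
from h import *
S=cam("scene"); s=lambda u,v:(250+u/4.5,320+v/4.5)
pts=[((-42,-25,38),s(214,334)),((42,-25,38),s(478,262)),((42,25,38),s(420,142)),((-42,25,38),s(170,212)),((-50,-31,12),s(195,405)),((-50,-31,0),s(203,422))]
P=np.array([a for a,_ in pts])/1000;U=np.array([b for _,b in pts])
y=-8.3/57.3
def res(x): return (proj(S,R.from_euler("ZYX",[y+x[3],x[4],x[5]]).apply(P)+x[:3])-U).ravel()
f=least_squares(res,[.4755,-.4125,.022,0,0,0],loss="soft_l1");print(f.x[:3].round(4),np.degrees(f.x[3:]).round(1),res(f.x).round(1))
x0=[.4755,-.4145,.022,0,0,0];print("flat model residual",(res(x0).reshape(-1,2)).round(1).tolist())
E
```

```text
[ 0.4829 -0.4053  0.0021] [-1.2 -0.6  0.2] [ 0.   0.  -0.8 -0.1  0.1 -0.   0.2 -0.8  0.8 -0.  -0.5  0.9]
flat model residual [[-1.8, -1.4], [-1.3, -2.5], [-1.4, -2.8], [-2.5, -2.7], [-1.2, -0.8], [-2.5, 0.4]]
```

```bash
python3 -c "
from bench import ctrl
print(ctrl.hand_in())"
```

```text
the job is handed in; nothing more can be done
None
```

The whetstone is clamped in the holder, the spice jar is back on the rack, and I handed the job in at about 37 s of the 72 s; no verdict is reported.

**What I did:** the stone was behind the spice jar. I set the jar aside on the worktop and slid the stone out by its front end with the tool tilted. I then gripped it again near its middle, pressed it in between the stops (about 24 N at the end) and put the jar back upright at its old place.

**Last checks:**
- **Stone:** it bottomed out at the height that lying on the rails should give. By the wrist camera it is about 2 mm off sideways and 1° off lengthwise, and the sprung stop is visibly pushed back, though I could not read its travel directly.
- **Flatness:** a pose fit from the scene camera gave under 1° of pitch and roll. Its height came out 20 mm too low, and the position about 7 mm off, because that view gives depth poorly. With the stone assumed flat on the rails, the corner pixels match to about 2–3 px, so I went by that and the contact height.
- **Jar, cup, tumbler and fish tin:** in the scene and top pictures each is within a few pixels of where it was at the start, and the jar stands upright.
- **Robot:** the gripper was open and clear of everything.

**Along the way:** on the first approach to the jar, joint 6 came within 0.002 rad of its range limit. I backed off and used smaller tilts after that.

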